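# Draw the tile tray out of the drying rack with the pull hook

## Robot

A 6-joint arm with a two-finger parallel gripper is mounted at the origin on the work surface. World frame = base frame: x ahead of the robot, y to its left, z up, the work surface at z = 0. Lengths are in m, angles in degrees, forces in N, time in s.
With the tool pointing down it reaches from about 0.35 to 0.875 m from the base axis. Payload 4.2 kg.
Tool frame: the origin (TCP) lies midway between the tips of the shut fingers; the grasp point (between the pads) lies 19 mm behind it; z points along the fingers, y is the direction in which the jaws open and shut (so a half turn about z gives the same grasp; the last joint's range is limited). The gripper opens to 87 mm and grips with 3 to 60 N. Pads are 19 mm wide; open, the fingers measure 117 mm over their backs; the gripper's body (75 mm by 190 mm) begins 51 mm behind the grasp point.
Start: joints at [-62.132, 22.042, 0.453, 0, -68.411, -14.817], TCP at [0.141, -0.609, 0.223] pointing down, gripper open.
Joint ranges: [-179.83, 179.83], [-69.29, 118.12], [-61.27, 80.66], [-181.25, 117.63], [-171.15, -9.14], [-177.46, 177.46]. Speed limits (degrees/s): [159.86, 159.86, 180, 180, 180, 180].

## Interface

Orientations are given as a 3x3 rotation matrix whose columns are the frame's x, y, z axes.
In Python, from station import sense, capture, get_calibration, finish_job, spot_in, spot_point gives the robot as it stands.
- The arm moves only by the shell command python3 -m inch 'ROWS'. ROWS is JSON, a list of rows, each an object with "fingers": the finger opening in cm, from 0 to 8.7; "delta_pos": the shift along the tool's x, y, z in cm, a list of three; "spin": the turn about the tool's z in degrees. In form: [{"fingers": fingers, "delta_pos": [dx, dy, dz], "spin": spin}, ...]. A call has 1 to 20 rows; each row is the pose to reach, as a shift and turn from the pose commanded when the call began, along the tool's axes at that moment; what a row does not reach only later rows make up. A row lasts 1/10 s, in which the tool goes at most 50 mm and 8.59 degrees, less where a joint would pass 70% of its speed; a pose out of reach is approached as far as the arm can. A call with a gripper value outside its range is refused whole. The fingers move at their own pace and stop on an object; the grip force is fixed at half the most. Time passes only in rows, so rows that repeat a pose let the fingers close. It gives the time, the measured TCP pose, the force and the opening at its end, in the units of the state.
- sense(): the state, without advancing time (a new reading comes with each control period).
- capture(name): name is "scene" or "top"; returns the picture (400x640x3 uint8, red, green, blue); there is no depth.
- get_calibration(name): a dict with "K" (3x3 intrinsics, pixels), "T" (4x4, takes a point from camera to world coordinates). Camera axes: x right, y up, looking along -z (the intrinsics and any distortion apply to the point x, -y, -z); pixel columns grow to the right and rows downward; lengths in m; the calibration is good to about 2 mm. A picture is of the moment at which its call begins. get_calibration takes no time and is no camera call.
- finish_job(): hands the job in, once; it reports no verdict.
Trained networks look in the newest picture that a camera, given by its name, has taken for a name from the list of things; names that differ only in an ending like _2 or _b are one class to them, and where a whole thing is asked for, a point or a joint stands for the part that bears it (a point fixed in the world has none). Each returns a list of dicts, best first, with "conf" (0 to 1); they miss things now and then, are a little off and sometimes report something else, mostly with a low value. They report only what shows in the picture. A call takes as long as a camera call. They do not tell look-alikes from the thing itself.
- spot_in(camera, target): "extent" ([left, top, right, bottom] as shares, 0 to 1, of the picture: columns of its width, rows of its height, round what is visible of it).
- spot_point(camera, target): "location" ([column, row] as shares, 0 to 1, of the picture: columns of its width, rows of its height: a listed point, or the origin of a listed thing).
The state is a dict: "time_s": time; "joints": joint angles; "joint_velocities": joint speeds; "effort": joint torques, N m; "tcp_pos": TCP position; "ee_rot": TCP orientation; "wrist_force": force on the tool from outside, world axes, zero at the start; "moment": the same for the moment, N m; "gripper_width": opening from 0.0 (shut) to 1.0 (fully open).
Only numpy, scipy, OpenCV 4.12 (cv2) and the standard library are available. Lean on these libraries where they do the work, as an engineer would, in place of code of your own. Each camera call takes 0.05 s, during which the arm holds its last target.

## Task

Take the pull hook off its wooden rest, drop its tip through the eye on the front of the tray of test tiles, and draw the tray out of the drying rack until you feel it press firmly but gently against the stop blocks. The glazed tiles must stay standing and the eye is weak, so do not jerk or force it, and touch the tray with nothing but the hook. Then unhook, leave the tray against the stop, lay the hook back level on its rest as it lay before and let go; leave the jar and the cup alone.

Things in the scene. Friction and masses are not known exactly. Their poses are not given: they have to be found in the camera images.
- hook: Pull hook, 110 g: wooden handle 100 mm long (x from -53 to +47 mm), 22 mm wide (y), 20 mm high (z), origin on its axis near the middle. From its +x end a 7 mm steel rod runs on to 110 mm from the origin, bends down (-z) for 46 mm and ends turned slightly back. Starts level on the rest, bend down, origin 76 mm above the bench; x points the way the rod points.
- hook_tip (a point): Centre of the round end of the hook's rod: 105 mm ahead of the hook's origin (x) and 52 mm below it; the rod's very bottom is 3.5 mm lower.
- rest: Wooden tool rest, fixed: foot 110 x 60 x 10 mm, on it an upright rib 76 mm long (x) and only 16 mm wide (y), whose flat top, 66 mm above the bench, carries the hook's handle. Origin under the middle of the foot, on the bench. The hook starts within 4 mm of the rib's middle, along the rib.
- rack: Fixed drying rack: aluminium floor 270 mm long (x from -130 to +140 mm), its top 10 mm above the bench; side guides 35 mm high, 156 mm apart; four posts and a slatted roof 155 mm high over the far part (x from +25 to +140 mm). Origin on the bench at mid-width; x points into the rack, away from the robot: the tray is drawn out along -x.
- tray: Loose dark steel tray, 100 mm long (x), 150 mm wide (y), on the rack's floor between the guides (3 mm play each side), carrying three tiles; about 0.55 kg in all, sliding friction about 3 to 8 N, varying. Front wall 35 mm high, other walls 18 mm. Origin under the middle of the front wall's outer face; x points into the rack.
- eye (a point): Middle of the eye welded on the tray's front, 22 mm ahead of the front wall and 28 mm above the tray's underside: a level steel ring, hole 17 mm wide, bar 6 mm thick, to be hooked from above. There are 28 mm between the middle of the ring and the rack's floor. Pulls or pushes of more than 20 N bend it.
- stop: Adjustable stop: two rigid steel blocks (face: stop_face; 30 mm wide, 35 mm high, middles 58 mm left and right of centre, 86 mm apart, a 4 mm low flat bar between) clamped to brass strips on the guides. They may be clamped anywhere within 20 mm either way of this origin along x, different each time and not told: find by feel or sight. Origin midway on the rack floor; axes as the rack
- tile_a: L-shaped loose test tile standing in the tray, foot 34 x 32 x 6 mm, upright 56 mm high, 35 g; origin under its foot, z up.
- tile_b: As tile_a, the second tile.
- tile_c: As tile_a, the third tile.
- jar: Glaze jar with a lid, 68 mm across, 100 mm high, standing on the bench on the other side of the rack from the rest; bystander. Origin under it.
- cup: White cup, 72 mm across, 70 mm high; bystander. Origin under it.
Mind the look-alikes: they are no part of the job. What is shaped like the hook but green or turquoise is not meant. What is shaped like the tile_c but blue is not meant.

How it is judged (in metres and radians):
On the way, in this order (a step that is already met when the one before it is completed fails the run):
1. the hook's tip is down through the tray's eye (horizontal distance between hook_tip and eye below 0.012 m and z of hook_tip in the frame of eye below -0.006 m), for 0.2 s.
2. with the hook in the eye, the tray is pressed against the stop with more than 3 N (all of step 1 and contact force between tray and stop above 3 N), for 0.2 s.
At the end, for the whole second after the job is handed in: The tray lies flat and still with its front within 4 mm of the stop blocks, the tiles standing in it (tilt under 0.2 rad). The hook lies still and level (0.12 rad) on the rest's rib, its middle within 25 mm of the rest's middle, along the rib (0.25 rad) and pointing the way it did before (x of stop_face in the frame of tray above -0.006 m and z of tray in the frame of stop below 0.006 m and angle between tray's own z axis and vertical below 0.05 rad and linear speed of each of tray, hook below 0.01 m/s and z of hook in the frame of rest between 0.071 and 0.08 m and horizontal distance between hook and rest below 0.025 m and angle between hook's own z axis and vertical below 0.12 rad and angle between the x axis of hook and the x axis of rest, either way round below 0.25 rad and x of hook_tip in the frame of rest above 0.05 m and angle between each of tile_a, tile_b, tile_c's own z axis and vertical below 0.2 rad); the robot touches nothing.
It fails at once if the hook loads the tray (its eye) with more than 20 N (contact force between hook and tray above 20 N).
It fails at once if the robot touches the tray or a tile (contact force between any of the arm, the fingers and tray above 1 N or contact force between any of the arm, the fingers and tile_a above 0.5 N or contact force between any of the arm, the fingers and tile_b above 0.5 N or contact force between any of the arm, the fingers and tile_c above 0.5 N).
It fails at once if a tile is tipped (over 0.35 rad) (angle between any of tile_a, tile_b, tile_c's own z axis and vertical above 0.35 rad).
It fails at once if the jar or cup is moved by more than 20 mm (distance of any of jar, cup from where it was at the start of the episode above 0.02 m).
It also fails if it takes over 64 s, if anything falls off the work surface, if the arm or the gripper's body presses on something with over 40 N, if the wrist force passes 120 N, or if a joint passes its speed limit or range.

## Working session

There is one attempt and no reset: what is moved stays moved. The work goes in short steps, Python scripts to look and compute and a shell command to move; the robot and the scene stay as the last step left them, time stands still between calls to the robot, and variables do not carry over. Pictures are saved under pics/ and viewed, and the job is handed in when it is done.

```bash
ls; mkdir -p pics; cat > h.py <<'E'
import numpy as np, cv2
from station import *
def snap(n,f):
    im=capture(n); cv2.imwrite('pics/'+f,im[:,:,::-1]); return im
def ray(n,u,v):
    c=get_calibration(n);K=np.array(c['K']);T=np.array(c['T'])
    d=np.linalg.inv(K)@np.array([u,v,1.]); d=np.array([d[0],-d[1],-d[2]])
    return T[:3,3],T[:3,:3]@d
def atz(n,u,v,z):
    o,d=ray(n,u,v); return o+d*(z-o[2])/d[2]
def proj(n,p):
    c=get_calibration(n);K=np.array(c['K']);T=np.array(c['T'])
    q=T[:3,:3].T@(np.array(p)-T[:3,3]); q=K@np.array([q[0],-q[1],-q[2]]); return q[:2]/q[2]
def tri(a,b):
    o1,d1=ray('scene',*a);o2,d2=ray('top',*b)
    A=np.stack([d1,-d2],1); s=np.linalg.lstsq(A,o2-o1,rcond=None)[0]
    p=o1+s[0]*d1;q=o2+s[1]*d2
    return (p+q)/2,np.linalg.norm(p-q)
E
python3 - <<'E'
from h import *
np.set_printoptions(precision=4,suppress=True)
for n in('scene','top'):
    c=get_calibration(n);print({k:(np.array(v) if k in 'KT' else v) for k,v in c.items()})
    snap(n,n+'0.png')
    for t in('hook','hook_tip','rest','eye','stop','tray','rack','jar','cup'):
        for r in spot_point(n,t)[:3]:
            print(n,t,round(r['conf'],2),np.array(r['location'])*[640,400])
print(sense())
E
```

```text
pics
{'K': array([[508.5425,   0.    , 314.7501],
       [  0.    , 508.5425, 204.126 ],
       [  0.    ,   0.    ,   1.    ]]), 'T': array([[-0.6633, -0.5935,  0.4559,  1.0493],
       [ 0.7483, -0.5225,  0.4087,  0.5049],
       [-0.0044,  0.6123,  0.7907,  1.1016],
       [ 0.    ,  0.    ,  0.    ,  1.    ]])}
scene hook 0.9 [242.496 154.   ]
scene hook 0.64 [320.768 118.6  ]
scene hook 0.61 [323.328 166.68 ]
scene hook_tip 0.76 [280.704 170.08 ]
scene hook_tip 0.66 [214.72 185.08]
scene rest 0.97 [243.008 167.6  ]
scene rest 0.51 [244.288 152.8  ]
scene eye 0.65 [278.72 280.88]
scene stop 0.77 [300.48 273.88]
scene tray 0.68 [274.176 294.48 ]
scene rack 0.88 [277.632 289.88 ]
scene jar 0.97 [409.024 302.32 ]
scene cup 0.91 [345.984 360.32 ]
scene cup 0.61 [297.984 269.4  ]
{'K': array([[397.0948,   0.    , 324.9131],
       [  0.    , 397.0948, 199.6117],
       [  0.    ,   0.    ,   1.    ]]), 'T': array([[-0.0164,  0.9975, -0.0693,  0.4077],
       [-0.9997, -0.0153,  0.0177,  0.0207],
       [ 0.0166,  0.0696,  0.9974,  1.0064],
       [ 0.    ,  0.    ,  0.    ,  1.    ]])
[... 369 characters left out ...]
.69 [215.488 117.32 ]
top rack 0.59 [303.616 123.   ]
top jar 0.6 [325.504 100.6  ]
top jar 0.57 [207.168 198.   ]
top cup 0.96 [215.296 112.2  ]
{'time_s': 1.0, 'joints': array([-62.1317,  22.0399,   0.4529,   0.0001, -68.4121, -14.8185]), 'joint_velocities': array([ 0.0974,  0.0117, -0.1502,  0.0404,  0.0391,  0.0601]), 'effort': array([ -0.0004, -39.0475,  18.7622,   4.2246,   0.0154,  -0.    ]), 'tcp_pos': array([ 0.1412, -0.6088,  0.2226]), 'ee_rot': array([[-0.9742, -0.2258,  0.    ],
       [-0.2258,  0.9742, -0.    ],
       [-0.    , -0.    , -1.    ]]), 'wrist_force': array([-0.2005, -0.5948, -0.1462]), 'moment': array([0.0547, 0.0093, 0.0344]), 'gripper_width': 0.9985331640356861}
```

View pics/scene0.png

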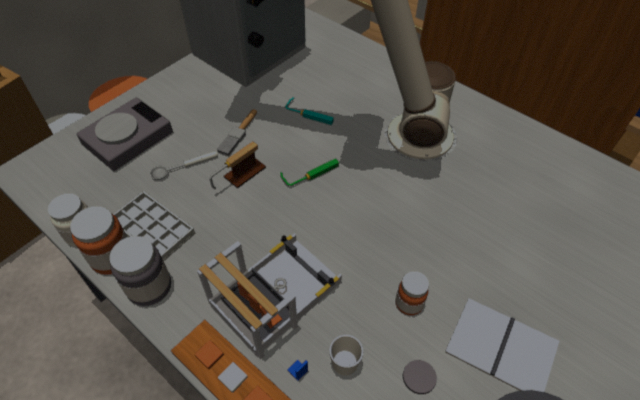

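View pics/top0.png

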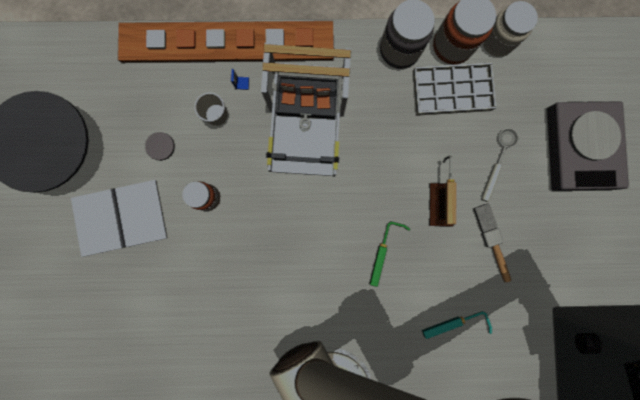

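The scene view shows the hook on its rest at about (242,158), with the rack at (270,290). In the top view the hook's handle is at (451,200) and its rod runs up to (447,160). The eye is at about (305,124), the stop blocks sit near row 155, and the green and turquoise hooks are decoys. Next I'll zoom in.

```bash
python3 - <<'E'
import cv2
s=cv2.imread('pics/scene0.png');t=cv2.imread('pics/top0.png')
a=cv2.resize(s[130:200,190:280],None,fx=6,fy=6,interpolation=cv2.INTER_CUBIC)[:420,:540]
b=cv2.resize(t[145:235,410:480],None,fx=5,fy=5,interpolation=cv2.INTER_CUBIC)
cv2.imwrite('pics/c1.png',a);cv2.imwrite('pics/c2.png',b)
cv2.imwrite('pics/c3.png',cv2.resize(t[40:180,255:360],None,fx=4,fy=4,interpolation=cv2.INTER_CUBIC))
cv2.imwrite('pics/c4.png',cv2.resize(s[230:350,190:350],None,fx=4,fy=4,interpolation=cv2.INTER_CUBIC))
E
```

```text
(no output)
```

View pics/c1.png

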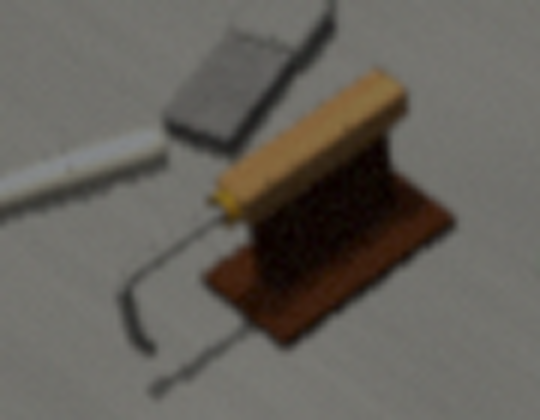

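View pics/c2.png

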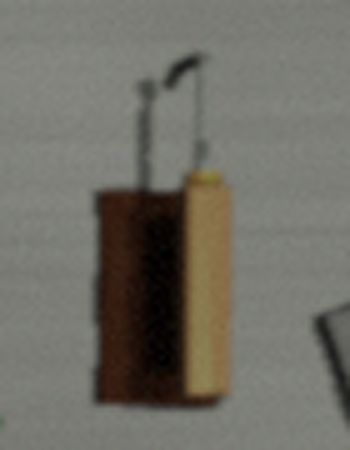

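View pics/c3.png

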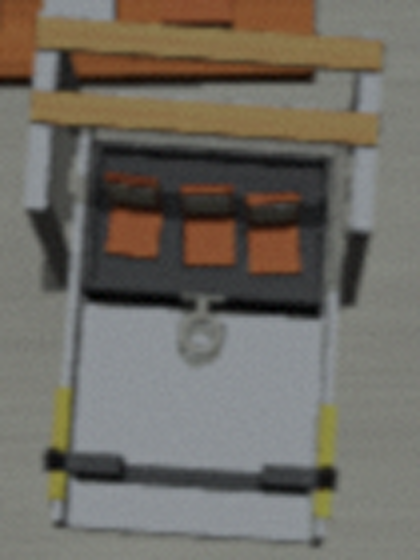

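View pics/c4.png

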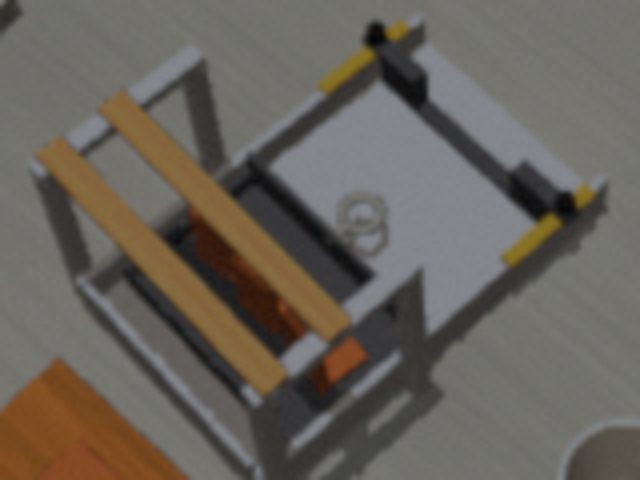

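```bash
cat > m1.py <<'E'
from h import *
np.set_printoptions(precision=4,suppress=True)
c1=lambda x,y:(190+(x+.5)/6-.5,130+(y+.5)/6-.5)
c2=lambda x,y:(410+x/5-.4,145+y/5-.4)
c3=lambda x,y:(255+x/4-.4,40+y/4-.4)
c4=lambda x,y:(190+x/4-.4,230+y/4-.4)
print('ferrule',tri(c1(228,205),c2(205,178)), atz('top',*c2(203,178),.076))
print('bend',tri(c1(125,290),c2(202,58)),atz('top',*c2(202,58),.076),atz('scene',*c1(125,290),.076))
print('tip',tri(c1(152,352),c2(167,87)),atz('top',*c2(167,87),.024),atz('scene',*c1(152,352),.024))
print('rear top mid',atz('top',*c2(204,392),.086), 'front',atz('top',*c2(207,184),.086))
print('rearR/L scene', atz('scene',*c1(382,70),.086),atz('scene',*c1(407,92),.086), 'front top',atz('scene',*c1(215,188),.086),atz('scene',*c1(248,212),.086))
print('foot corners top')
for p in[(98,192),(98,403),(218,403)]:print(atz('top',*c2(*p),.01))
for p in[(287,348),(455,220)]:print('s',atz('scene',*c1(*p),.01))
print('eye',tri(c4(361,213),c3(201,338)),atz('top',*c3(201,338),.038),atz('scene',*c4(361,213),.038))
print('rack guide fronts (top z .045)')
for p in[(60,524),(318,543)]:print(atz('top',*c3(*p),.045))
for p in[(417,18),(603,182)]:print('s',atz('scene',*c4(*p),.045))
print('stop block far-top edges z=.045')
for p in[(75,457),(122,457),(265,467),(310,467)]:print(atz('top',*c3(*p),.045))
for p in[(382,62),(410,105),(512,185),(540,213)]:print('s bottomish',atz('scene',*c4(*p),.03))
print('tray front top z.045')
for p in[(85,300),(322,315)]:print(atz('top',*c3(*p),.045),atz('top',*c3(*p),.01))
for p in[(250,158),(372,278)]:print('s',atz('scene',*c4(*p),.045))
E
python3 m1.py
```

```text
ferrule (array([ 0.5131, -0.2925,  0.0803]), np.float64(0.0008100297319999838)) [ 0.5138 -0.2934  0.076 ]
bend (array([ 0.5724, -0.2973,  0.0695]), np.float64(0.00016679419745909034)) [ 0.5713 -0.2951  0.076 ] [ 0.5754 -0.2921  0.076 ]
tip (array([ 0.5667, -0.2959,  0.0216]), np.float64(0.001349413280703481)) [ 0.566  -0.2946  0.024 ] [ 0.5681 -0.2948  0.024 ]
rear top mid [ 0.4126 -0.2866  0.086 ] front [ 0.5098 -0.2918  0.086 ]
rearR/L scene [ 0.411  -0.2966  0.086 ] [ 0.4133 -0.2777  0.086 ] front top [ 0.5128 -0.2997  0.086 ] [ 0.5129 -0.2778  0.086 ]
foot corners top
[ 0.515  -0.2619  0.01  ]
[ 0.4083 -0.2582  0.01  ]
[ 0.4073 -0.3189  0.01  ]
s [ 0.5187 -0.2599  0.01  ]
s [ 0.4105 -0.2578  0.01  ]
eye (array([0.6647, 0.0491, 0.0349]), np.float64(0.00284675552417906)) [0.6631 0.0502 0.038 ] [0.6666 0.0492 0.038 ]
rack guide fronts (top z .045)
[0.5473 0.1372 0.045 ]
[ 0.5334 -0.0197  0.045 ]
s [ 0.5461 -0.0175  0.045 ]
s [0.5593 0.1454 0.045 ]
stop block far-top edges z=.045
[0.5883 0.1278 0.045 ]
[0.588  0.0991 0.045 ]
[0.5806 0.0119 0.045 ]
[ 0.5802 -0.0156  0.045 ]
s bottomish [ 0.5779 -0.0187  0.03  ]
s bottomish [0.5894 0.0161 0.03  ]
s bottomish [0.59   0.1006 0.03  ]
s bottomish [0.5933 0.1257 0.03  ]
tray front top z.045
[0.6858 0.1209 0.045 ] [0.6959 0.1245 0.01  ]
[ 0.6747 -0.0247  0.045 ] [ 0.6844 -0.0264  0.01  ]
s [ 0.6863 -0.0234  0.045 ]
s [0.6953 0.0862 0.045 ]
```

```bash
python3 - <<'E'
from h import *
for p in[(0,0,0),(0.141,-0.609,.223),(.141,-.609,0)]:print(p,proj('scene',p),proj('top',p))
for uv in [(555,310),(625,310),(555,395)]:print(atz('top',*uv,.15),atz('top',*uv,.25))
print('scene box', [atz('scene',*uv,.0) for uv in [(240,83),(305,50)]])
for n,uv in(('jar',(198,195)),('cup',(211,109))):print(n,atz('top',*uv,.08))
E
```

```text
(0, 0, 0) [420.34449488 134.81706064] [329.28763357 393.40516858]
(0.141, -0.609, 0.223) [240.87746699  14.54694153] [643.46355713 359.07901664]
(0.141, -0.609, 0) [248.64632046  73.64828396] [570.88617199 329.66508261]
[ 0.22267861 -0.48325311  0.15      ] [ 0.24427697 -0.42440308  0.25      ]
[ 0.21966811 -0.63501138  0.15      ] [ 0.241618   -0.55844119  0.25      ]
[ 0.04646397 -0.47317576  0.15      ] [ 0.08863815 -0.41550242  0.25      ]
scene box [array([ 0.19472067, -0.59498877,  0.        ]), array([-0.08510983, -0.55376715,  0.        ])]
jar [0.48727946 0.29966258 0.08      ]
cup [0.69093525 0.27023242 0.08      ]
```

```bash
python3 - <<'E'
import cv2
s=cv2.imread('pics/scene0.png');t=cv2.imread('pics/top0.png')
cv2.imwrite('pics/d1.png',cv2.resize(s[0:160,160:480],None,fx=2.5,fy=2.5))
cv2.imwrite('pics/d2.png',cv2.resize(t[240:400,440:640],None,fx=3,fy=3))
E
```

```text
(no output)
```

View pics/d1.png

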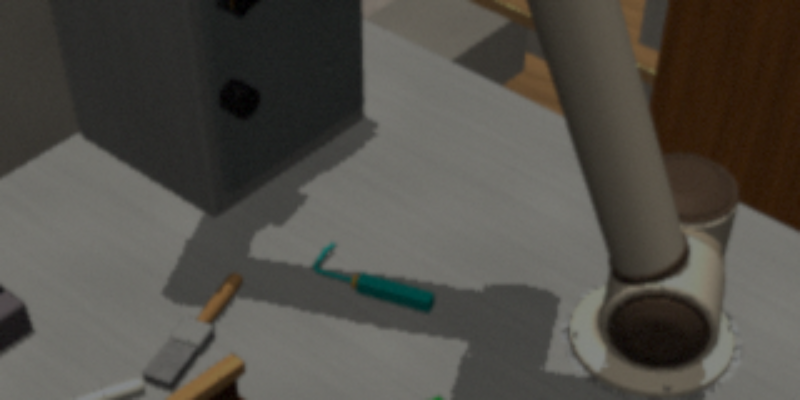

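View pics/d2.png

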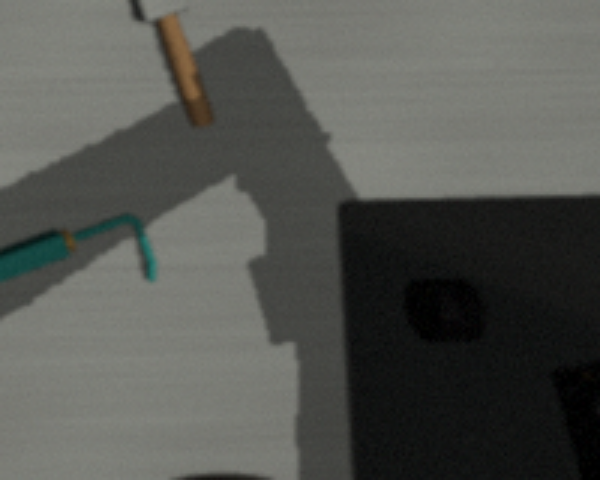

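The dark box near the start pose overlaps where the gripper should be in the pictures. I'll rise a little and look again before moving across.

```bash
python3 -m inch '[{"fingers":8.7,"delta_pos":[0,0,-1],"spin":0},{"fingers":8.7,"delta_pos":[0,0,-3],"spin":0},{"fingers":8.7,"delta_pos":[0,0,-4],"spin":0},{"fingers":8.7,"delta_pos":[0,0,-4],"spin":0}]'; python3 - <<'E'
from h import *
s=snap('scene','s1.png');t=snap('top','t1.png')
a=cv2.imread('pics/s1.png');b=cv2.imread('pics/t1.png');
A=cv2.resize(a[0:160,160:480],None,fx=2.4,fy=2.4)[:300];B=cv2.resize(b[240:400,320:640],None,fx=2.4,fy=2.4)[:300]
cv2.imwrite('pics/d3.png',np.vstack([A,B])[:600])
E
```

```text
time_s: 1.4
tcp_pos: [0.1415, -0.6098, 0.2651]
ee_rot: [[-0.974, -0.226, 0.002], [-0.226, 0.974, -0.004], [-0.001, -0.005, -1.0]]
wrist_force: [-0.2, 0.1, 0.1]
gripper_width: 1.0
```

View pics/d3.png

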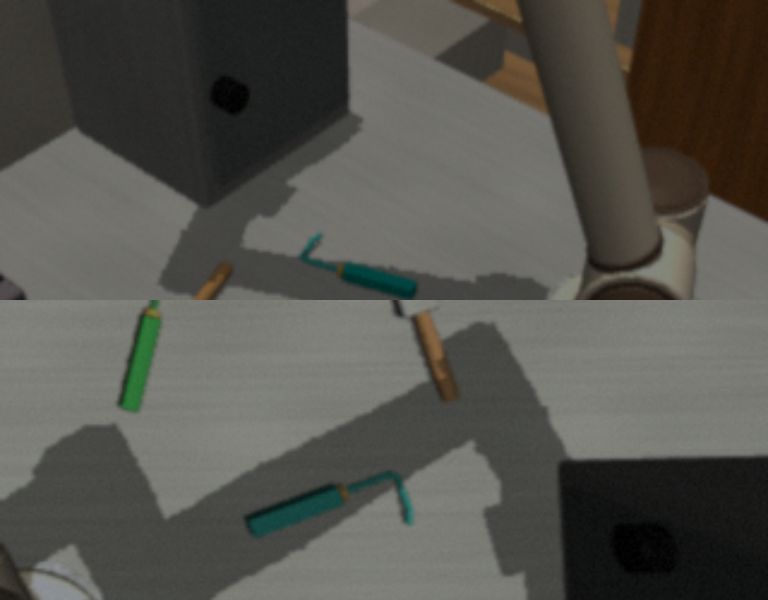

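One of the two dark spots vanished when the arm rose, so it was a fingertip showing through the box face. The arm feels no force there, so the box is scenery that doesn't collide. I'll go over to the hook.

```bash
cat > mv.py <<'E'
import sys,numpy as np
from station import sense
# usage: x y z yaw(deg of -toolx i.e. hook direction)
s=sense();R=np.array(s['ee_rot']);p=np.array(s['tcp_pos'])
t=np.array([float(a) for a in sys.argv[1:4]])
yaw=np.degrees(np.arctan2(-R[1,0],-R[0,0]))
print('tcp',p.round(4),'yaw',yaw.round(2),'F',np.array(s['wrist_force']).round(2),'M',np.array(s['moment']).round(3),'t',s['time_s'],'g',round(s['gripper_width']*8.7,2))
print('delta cm',(R.T@(t-p)*100).round(2),'spin',round(yaw-float(sys.argv[4]),2))
E
python3 mv.py .467 -.2895 .17 -2.5
```

```text
tcp [ 0.1412 -0.6086  0.2624] yaw 13.04 F [ 0.28 -0.39  0.15] M [0.005 0.008 0.014] t 1.5 g 8.69
delta cm [-38.93  23.73   9.27] spin 15.54
```

```bash
python3 -m inch '[{"fingers":6,"delta_pos":[-2,1.2,0],"spin":1},{"fingers":6,"delta_pos":[-5,3,0],"spin":3},{"fingers":6,"delta_pos":[-8.5,5.2,0],"spin":5},{"fingers":6,"delta_pos":[-12,7.3,1],"spin":7},{"fingers":6,"delta_pos":[-15.5,9.4,2],"spin":9},{"fingers":6,"delta_pos":[-19,11.6,3],"spin":11},{"fingers":6,"delta_pos":[-22.5,13.7,4],"spin":13},{"fingers":6,"delta_pos":[-26,15.8,5],"spin":15},{"fingers":6,"delta_pos":[-29.5,18,6],"spin":15.5},{"fingers":6,"delta_pos":[-33,20.1,7],"spin":15.5},{"fingers":6,"delta_pos":[-36,22,8],"spin":15.5},{"fingers":6,"delta_pos":[-38,23.2,9],"spin":15.5},{"fingers":6,"delta_pos":[-38.9,23.7,9.2],"spin":15.5},{"fingers":6,"delta_pos":[-38.9,23.7,9.2],"spin":15.5}]'; python3 - <<'E'
from h import *
s=snap('scene','s2.png');t=snap('top','t2.png')
a=cv2.imread('pics/s2.png');b=cv2.imread('pics/t2.png');
A=cv2.resize(a[110:210,180:310],None,fx=3,fy=3);B=cv2.resize(b[140:240,400:530],None,fx=3,fy=3)
cv2.imwrite('pics/e2.png',np.hstack([A,B]))
E
python3 mv.py .467 -.2895 .057 -2.5
```

```text
time_s: 2.9
tcp_pos: [0.4667, -0.2893, 0.1696]
ee_rot: [[-0.999, 0.041, -0.002], [0.041, 0.999, 0.001], [0.002, 0.0, -1.0]]
wrist_force: [-0.7, 0.6, -0.8]
gripper_width: 0.685
tcp [ 0.4661 -0.2906  0.1706] yaw -2.47 F [-0.49 -0.3   0.61] M [-0.088 -0.014  0.035] t 3.0 g 6.03
delta cm [-0.09  0.11 11.36] spin 0.03
```

View pics/e2.png

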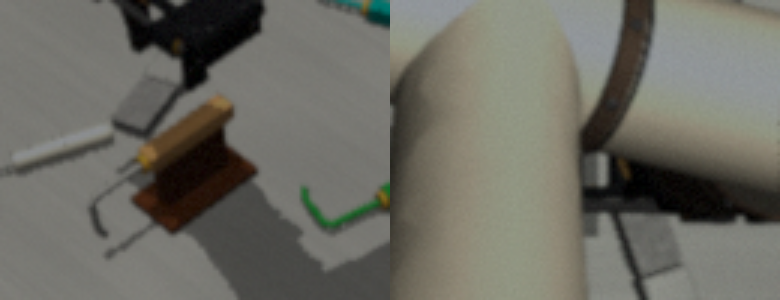

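The scene view shows the open gripper straight above the handle, which is at about (185,135) in the crop. The arm blocks the top view. I'll descend and grip.

```bash
python3 -m inch '[{"fingers":6,"delta_pos":[0,0,2],"spin":0},{"fingers":6,"delta_pos":[0,0,5],"spin":0},{"fingers":6,"delta_pos":[0,0,8],"spin":0},{"fingers":6,"delta_pos":[0,0,10],"spin":0},{"fingers":6,"delta_pos":[0,0,11],"spin":0},{"fingers":6,"delta_pos":[0,0,11.3],"spin":0},{"fingers":6,"delta_pos":[0,0,11.3],"spin":0}]'; python3 mv.py .467 -.2895 .057 -2.5; python3 - <<'E'
from h import *
a=snap('scene','s3.png')[:,:,::-1]
cv2.imwrite('pics/e3.png',cv2.resize(a[110:210,180:310],None,fx=5,fy=5))
E
```

```text
time_s: 3.7
tcp_pos: [0.4668, -0.2908, 0.0582]
ee_rot: [[-0.999, 0.043, 0.001], [0.043, 0.999, -0.001], [-0.001, -0.0, -1.0]]
wrist_force: [-0.1, 0.1, -0.1]
gripper_width: 0.689
tcp [ 0.4668 -0.2908  0.0582] yaw -2.48 F [-0.07  0.1  -0.12] M [-0.002 -0.006 -0.008] t 3.7 g 6.0
delta cm [-0.02  0.13  0.12] spin 0.02
```

View pics/e3.png

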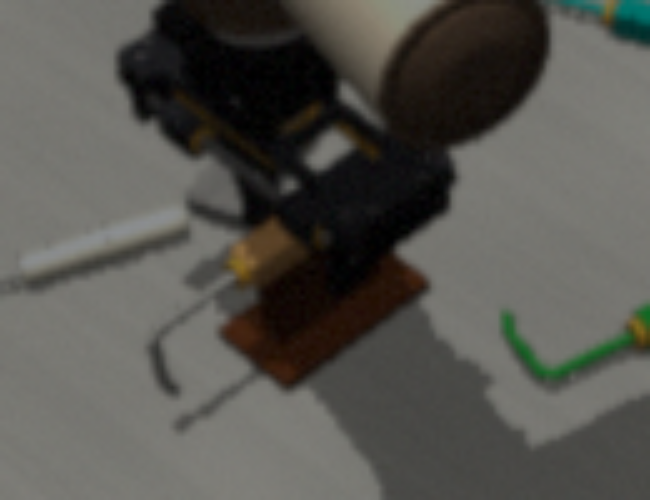

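The fingers straddle the handle. I'll close them in place, check the grip, then lift.

```bash
python3 -m inch '[{"fingers":3.5,"delta_pos":[0,0,0],"spin":0},{"fingers":3,"delta_pos":[0,0,0],"spin":0},{"fingers":2.6,"delta_pos":[0,0,0],"spin":0},{"fingers":2.2,"delta_pos":[0,0,0],"spin":0},{"fingers":1.0,"delta_pos":[0,0,0],"spin":0},{"fingers":0.5,"delta_pos":[0,0,0],"spin":0},{"fingers":0.5,"delta_pos":[0,0,0],"spin":0},{"fingers":0.5,"delta_pos":[0,0,0],"spin":0},{"fingers":0.5,"delta_pos":[0,0,0],"spin":0}]'; python3 mv.py .467 -.2895 .14 -4.5
```

```text
time_s: 4.65
tcp_pos: [0.4667, -0.2901, 0.0576]
ee_rot: [[-0.999, 0.043, 0.0], [0.043, 0.999, -0.0], [-0.0, -0.0, -1.0]]
wrist_force: [0.5, -1.0, -0.0]
gripper_width: 0.25
tcp [ 0.4667 -0.2901  0.0576] yaw -2.44 F [ 0.54 -0.95 -0.04] M [-0.048  0.004  0.006] t 4.65 g 2.18
delta cm [-0.03  0.06 -8.24] spin 2.06
```

```bash
python3 -m inch '[{"fingers":0.5,"delta_pos":[0,0,-0.5],"spin":0},{"fingers":0.5,"delta_pos":[0,0,-1.5],"spin":0},{"fingers":0.5,"delta_pos":[0,0,-3],"spin":0},{"fingers":0.5,"delta_pos":[0,0,-5],"spin":0},{"fingers":0.5,"delta_pos":[0,0,-7],"spin":0},{"fingers":0.5,"delta_pos":[0,0,-8],"spin":0},{"fingers":0.5,"delta_pos":[0,0,-8.2],"spin":0}]'; python3 mv.py .545 .058 .139 -4.6
```

```text
time_s: 5.35
tcp_pos: [0.4673, -0.2903, 0.1412]
ee_rot: [[-0.999, 0.043, 0.003], [0.043, 0.999, -0.001], [-0.003, -0.001, -1.0]]
wrist_force: [0.4, -0.3, -0.6]
gripper_width: 0.253
tcp [ 0.4673 -0.2903  0.1412] yaw -2.45 F [ 0.43 -0.27 -0.64] M [ 0.003 -0.017 -0.028] t 5.35 g 2.21
delta cm [-6.27 35.13  0.22] spin 2.15
```

```bash
python3 -m inch '[{"fingers":0.5,"delta_pos":[-0.2,1,0],"spin":0.2},{"fingers":0.5,"delta_pos":[-0.6,3,0],"spin":0.4},{"fingers":0.5,"delta_pos":[-1.1,6,0],"spin":0.6},{"fingers":0.5,"delta_pos":[-1.6,9,0],"spin":0.8},{"fingers":0.5,"delta_pos":[-2.1,12,0],"spin":1},{"fingers":0.5,"delta_pos":[-2.7,15,0],"spin":1.2},{"fingers":0.5,"delta_pos":[-3.2,18,0],"spin":1.4},{"fingers":0.5,"delta_pos":[-3.8,21,0],"spin":1.6},{"fingers":0.5,"delta_pos":[-4.3,24,0],"spin":1.8},{"fingers":0.5,"delta_pos":[-4.8,27,0],"spin":2},{"fingers":0.5,"delta_pos":[-5.4,30,0],"spin":2.1},{"fingers":0.5,"delta_pos":[-5.8,32.5,0],"spin":2.15},{"fingers":0.5,"delta_pos":[-6.1,34.3,0],"spin":2.15},{"fingers":0.5,"delta_pos":[-6.27,35.1,0.1],"spin":2.15},{"fingers":0.5,"delta_pos":[-6.27,35.1,0.2],"spin":2.15},{"fingers":0.5,"delta_pos":[-6.27,35.1,0.2],"spin":2.15}]'; python3 mv.py .545 .058 .139 -4.6; python3 - <<'E'
from h import *
for n in('scene','top'):
    snap(n,n+'4.png')
    for t in('hook','hook_tip','eye'):
        for r in spot_point(n,t)[:3]: print(n,t,round(r['conf'],2),np.array(r['location'])*[640,400])
a=cv2.imread('pics/scene4.png');b=cv2.imread('pics/top4.png')
cv2.imwrite('pics/f1.png',cv2.resize(a[220:340,200:350],None,fx=5,fy=5,interpolation=cv2.INTER_CUBIC))
cv2.imwrite('pics/f2.png',cv2.resize(b[60:180,240:390],None,fx=5,fy=5,interpolation=cv2.INTER_CUBIC))
E
```

```text
time_s: 6.95
tcp_pos: [0.5436, 0.0573, 0.1369]
ee_rot: [[-0.997, 0.081, -0.002], [0.081, 0.997, -0.001], [0.002, -0.001, -1.0]]
wrist_force: [-0.2, 0.0, -1.3]
gripper_width: 0.246
tcp [0.5436 0.0573 0.1369] yaw -4.63 F [-0.22  0.01 -1.34] M [-0.041 -0.001  0.028] t 6.95 g 2.14
delta cm [-0.13  0.08 -0.21] spin -0.03
scene hook 0.75 [320.  222.2]
scene hook_tip 0.62 [288.832 265.   ]
scene hook_tip 0.43 [297.728 271.72 ]
scene hook_tip 0.42 [291.776  99.28 ]
scene eye 0.7 [279.872 280.68 ]
top hook 0.9 [443.584 330.   ]
top hook 0.81 [380.928 265.32 ]
top hook 0.51 [300.8 160.6]
top hook_tip 0.84 [405.888 229.4  ]
top hook_tip 0.69 [492.608 337.12 ]
```

View pics/f1.png

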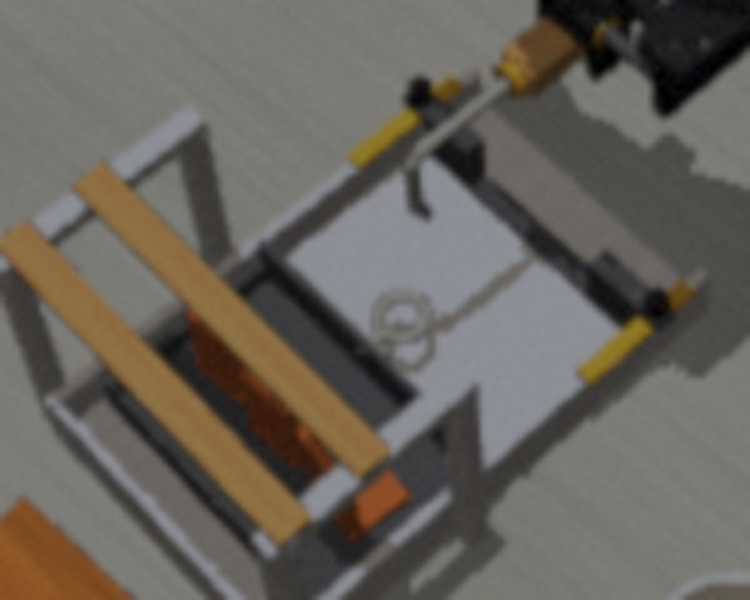

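View pics/f2.png

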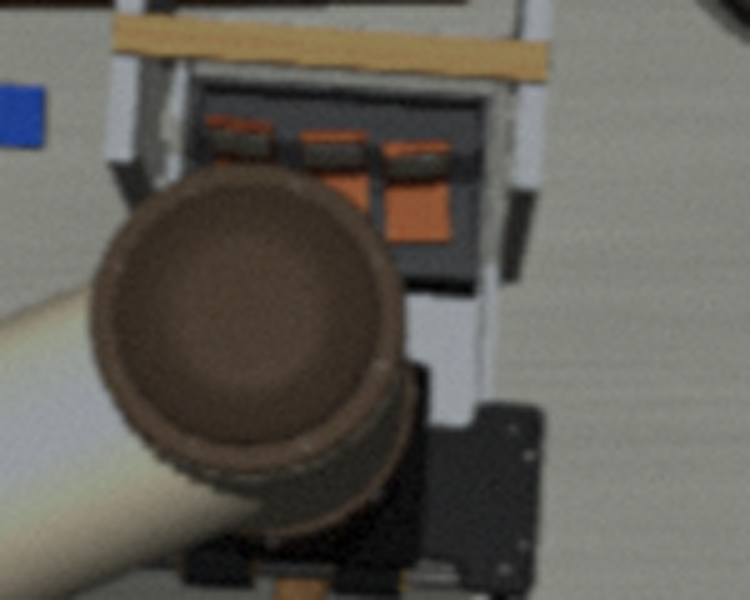

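```bash
python3 - <<'E'
from h import *
np.set_printoptions(precision=4,suppress=True)
f=lambda x,y:(200+x/5-.4,220+y/5-.4)
y=np.radians(-4.6);d=np.array([np.cos(y),np.sin(y),0])
print('tip',atz('scene',*f(427,213),.104),'bend',atz('scene',*f(413,163),.157),'ferr',atz('scene',*f(515,74),.157))
tcp=np.array([.5447,.0577,.137])
for off in(-.003,0,.003):
  o=tcp+d*off; o[2]=.156
  pr=lambda a,b:(proj('scene',o+d*a+[0,0,b])-[200,220]+.4)*5
  print(off,o+d*.105,'tip',pr(.105,-.052),'bend',pr(.110,0),'ferr',pr(.047,0))
print('eye',atz('scene',*f(403,320),.038))
E
```

```text
tip [0.6443 0.0494 0.104 ] bend [0.6514 0.0514 0.157 ] ferr [0.5871 0.0531 0.157 ]
-0.003 [0.6464 0.0495 0.156 ] tip [424.0881 216.1837] bend [409.4725 161.2462] ferr [514.5078  78.5923]
0 [0.6494 0.0493 0.156 ] tip [419.1689 220.1273] bend [404.3459 165.2805] ferr [509.617   82.4409]
0.003 [0.6524 0.049  0.156 ] tip [414.239  224.0795] bend [399.2076 169.3238] ferr [504.7154  86.2981]
eye [0.6675 0.0512 0.038 ]
```

```bash
python3 -m inch '[{"fingers":0.5,"delta_pos":[-0.6,0.1,0],"spin":0},{"fingers":0.5,"delta_pos":[-1.5,0.25,0],"spin":0},{"fingers":0.5,"delta_pos":[-2.1,0.3,0.5],"spin":0},{"fingers":0.5,"delta_pos":[-2.1,0.3,2],"spin":0},{"fingers":0.5,"delta_pos":[-2.1,0.3,3.5],"spin":0},{"fingers":0.5,"delta_pos":[-2.1,0.3,4.4],"spin":0},{"fingers":0.5,"delta_pos":[-2.1,0.3,4.7],"spin":0},{"fingers":0.5,"delta_pos":[-2.1,0.3,4.7],"spin":0}]'; python3 mv.py .566 .058 .139 -4.6; python3 - <<'E'
from h import *
for n in('scene','top'):
    snap(n,n+'5.png')
    for t in('hook_tip','eye'):
        for r in spot_point(n,t)[:3]: print(n,t,round(r['conf'],2),np.array(r['location'])*[640,400])
a=cv2.imread('pics/scene5.png');b=cv2.imread('pics/top5.png')
cv2.imwrite('pics/g1.png',cv2.resize(a[240:310,240:340],None,fx=8,fy=8,interpolation=cv2.INTER_CUBIC))
E
```

```text
time_s: 8.15
tcp_pos: [0.5655, 0.0591, 0.0901]
ee_rot: [[-0.997, 0.08, -0.001], [0.08, 0.997, -0.0], [0.001, -0.001, -1.0]]
wrist_force: [0.0, 0.3, -0.4]
gripper_width: 0.245
tcp [0.5655 0.0591 0.0901] yaw -4.59 F [ 0.03  0.34 -0.36] M [-0.069 -0.053  0.01 ] t 8.15 g 2.13
delta cm [-0.06 -0.11 -4.89] spin 0.01
scene hook_tip 0.91 [294.208  98.   ]
scene hook_tip 0.7 [259.904 304.48 ]
scene hook_tip 0.62 [282.176 277.32 ]
scene eye 0.57 [279.616 281.12 ]
scene eye 0.36 [274.368 296.   ]
top hook_tip 0.86 [405.888 230.4  ]
top hook_tip 0.8 [494.016 335.48 ]
top hook_tip 0.55 [321.216 104.2  ]
```

View pics/g1.png

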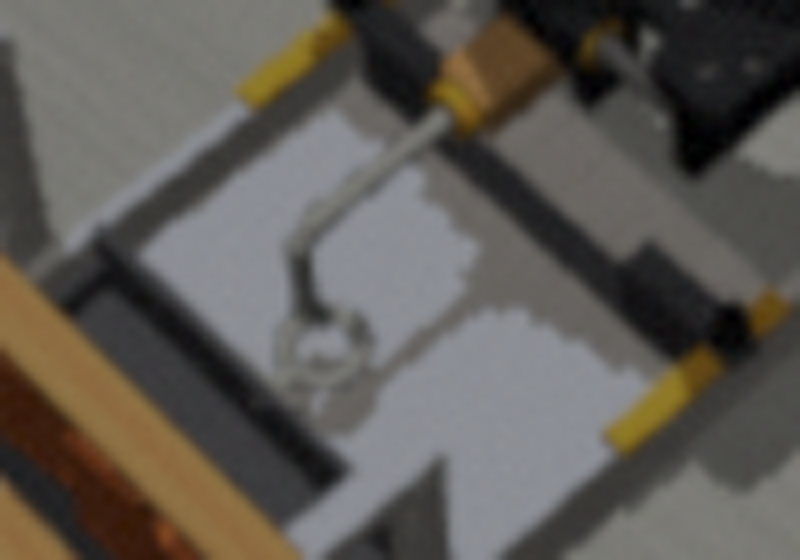

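```bash
python3 - <<'E'
from h import *
np.set_printoptions(precision=4,suppress=True)
f=lambda x,y:(240+x/8-.44,240+y/8-.44)
for z in(.055,.057):print('tip',atz('scene',*f(321,312),z))
print('bend',atz('scene',*f(303,245),.109))
print('eye',atz('scene',*f(323,347),.038))
e=atz('scene',*f(323,347),.038);y=np.radians(-4.6);d=np.array([np.cos(y),np.sin(y),0])
for a in(-.003,0):print('want tip px',(proj('scene',[*(e+d*a)[:2],.057])-240+.44)*8)
E
```

```text
tip [0.6648 0.0483 0.055 ]
tip [0.6656 0.0492 0.057 ]
bend [0.6726 0.0533 0.109 ]
eye [0.6666 0.0495 0.038 ]
want tip px [326.9001 308.8107]
want tip px [319.1889 315.096 ]
```

```bash
python3 -m inch '[{"fingers":0.5,"delta_pos":[0.2,0.05,0.2],"spin":0},{"fingers":0.5,"delta_pos":[0.2,0.05,0.6],"spin":0},{"fingers":0.5,"delta_pos":[0.2,0.05,1],"spin":0},{"fingers":0.5,"delta_pos":[0.2,0.05,1.4],"spin":0},{"fingers":0.5,"delta_pos":[0.2,0.05,1.8],"spin":0},{"fingers":0.5,"delta_pos":[0.2,0.05,1.8],"spin":0}]'; python3 mv.py .566 .058 .139 -4.6; python3 - <<'E'
from h import *
for n in('scene',):
    snap(n,n+'6.png')
a=cv2.imread('pics/scene6.png')
cv2.imwrite('pics/g2.png',cv2.resize(a[240:310,240:340],None,fx=8,fy=8,interpolation=cv2.INTER_CUBIC))
E
```

```text
time_s: 9.05
tcp_pos: [0.5629, 0.0597, 0.0716]
ee_rot: [[-0.997, 0.08, -0.002], [0.08, 0.997, -0.001], [0.002, -0.001, -1.0]]
wrist_force: [0.0, 1.2, -2.0]
gripper_width: 0.248
tcp [0.5629 0.0597 0.0716] yaw -4.61 F [ 0.    1.22 -2.  ] M [-0.019  0.03  -0.037] t 9.05 g 2.16
delta cm [-0.31 -0.15 -6.74] spin -0.01
```

View pics/g2.png

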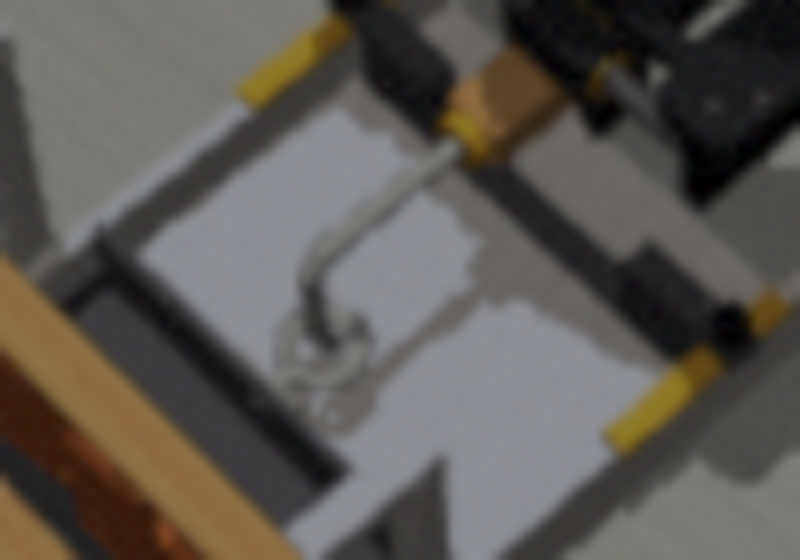

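```bash
python3 - <<'E'
from h import *
np.set_printoptions(precision=4,suppress=True)
f=lambda x,y:(240+x/8-.44,240+y/8-.44)
print('tip',atz('scene',*f(326,336),.039),'bend',atz('scene',*f(313,273),.091))
print('eye',atz('scene',*f(322,350),.038))
for i in range(5):
  capture('scene');s=sense();print(s['wrist_force'].round(2),s['tcp_pos'])
E
```

```text
tip [0.6638 0.0481 0.039 ] bend [0.6705 0.0536 0.091 ]
eye [0.6676 0.05   0.038 ]
[-0.28  0.11 -1.03] [0.5635 0.0598 0.0723]
[ 0.28  0.21 -1.17] [0.5636 0.0599 0.0726]
[-0.11 -0.54 -1.24] [0.5636 0.0599 0.0727]
[ 0.28 -0.03  0.  ] [0.5636 0.0599 0.0727]
[ 0.94 -0.32 -0.17] [0.5636 0.0599 0.0728]
```

```bash
python3 -m inch '[{"fingers":0.5,"delta_pos":[-0.1,0.1,0.2],"spin":0},{"fingers":0.5,"delta_pos":[-0.1,0.1,0.5],"spin":0},{"fingers":0.5,"delta_pos":[-0.1,0.1,0.9],"spin":0},{"fingers":0.5,"delta_pos":[-0.1,0.1,1.3],"spin":0},{"fingers":0.5,"delta_pos":[-0.1,0.1,1.6],"spin":0},{"fingers":0.5,"delta_pos":[-0.1,0.1,1.6],"spin":0}]'; python3 mv.py .566 .058 .139 -4.6; python3 - <<'E'
from h import *
np.set_printoptions(precision=4,suppress=True)
for n in('scene',):
    snap(n,n+'7.png')
a=cv2.imread('pics/scene7.png')
cv2.imwrite('pics/g3.png',cv2.resize(a[240:310,240:340],None,fx=8,fy=8,interpolation=cv2.INTER_CUBIC))
for i in range(3):
  capture('scene');s=sense();print(s['wrist_force'].round(2),s['tcp_pos'])
E
```

```text
time_s: 9.95
tcp_pos: [0.5641, 0.0606, 0.0558]
ee_rot: [[-0.997, 0.08, -0.001], [0.08, 0.997, -0.0], [0.001, -0.001, -1.0]]
wrist_force: [0.6, 0.2, -1.0]
gripper_width: 0.249
tcp [0.5641 0.0606 0.0558] yaw -4.6 F [ 0.62  0.24 -1.04] M [-0.045 -0.018 -0.028] t 9.95 g 2.17
delta cm [-0.2  -0.25 -8.32] spin -0.0
[ 0.16  0.16 -1.05] [0.5646 0.0607 0.0564]
[-0.41  1.4  -1.46] [0.5646 0.0608 0.0566]
[-0.32  0.05 -1.06] [0.5646 0.0608 0.0566]
```

View pics/g3.png

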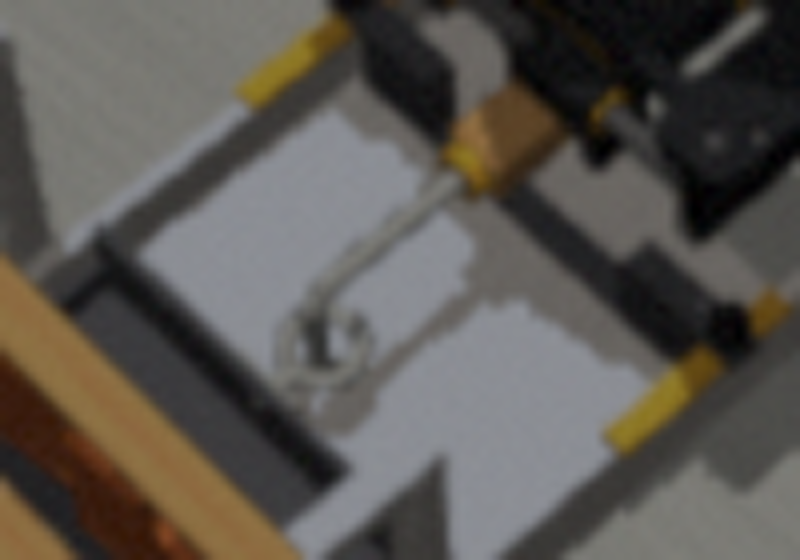

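The rod passes down through the ring at about (318,340) in the crop, with the tip roughly 14 mm below the ring. I'll start pulling gently.

```bash
python3 -m inch '[{"fingers":0.5,"delta_pos":[0.1,0,0],"spin":0},{"fingers":0.5,"delta_pos":[0.2,0,0],"spin":0},{"fingers":0.5,"delta_pos":[0.3,0,0],"spin":0},{"fingers":0.5,"delta_pos":[0.4,0,0],"spin":0},{"fingers":0.5,"delta_pos":[0.5,0,0],"spin":0},{"fingers":0.5,"delta_pos":[0.6,0,0],"spin":0},{"fingers":0.5,"delta_pos":[0.7,0,0],"spin":0},{"fingers":0.5,"delta_pos":[0.8,0,0],"spin":0},{"fingers":0.5,"delta_pos":[0.9,0,0],"spin":0},{"fingers":0.5,"delta_pos":[1.0,0,0],"spin":0}]'; python3 mv.py .566 .058 .139 -4.6; python3 - <<'E'
from h import *
np.set_printoptions(precision=4,suppress=True)
for n in('scene',):
    snap(n,n+'8.png')
a=cv2.imread('pics/scene8.png')
cv2.imwrite('pics/g4.png',cv2.resize(a[240:310,240:340],None,fx=8,fy=8,interpolation=cv2.INTER_CUBIC))
s=sense();print(s['wrist_force'].round(2),s['moment'].round(3),s['tcp_pos'])
E
```

```text
time_s: 11.15
tcp_pos: [0.5554, 0.0618, 0.0567]
ee_rot: [[-0.997, 0.08, 0.002], [0.08, 0.997, 0.0], [-0.002, 0.001, -1.0]]
wrist_force: [1.9, -0.0, -1.2]
gripper_width: 0.246
tcp [0.5554 0.0618 0.0567] yaw -4.59 F [ 1.88 -0.01 -1.2 ] M [-0.093 -0.611 -0.045] t 11.15 g 2.14
delta cm [-1.11 -0.29 -8.23] spin 0.01
[ 1.89 -0.38 -2.66] [-0.071 -0.589  0.049] [0.555  0.0617 0.0567]
```

View pics/g4.png

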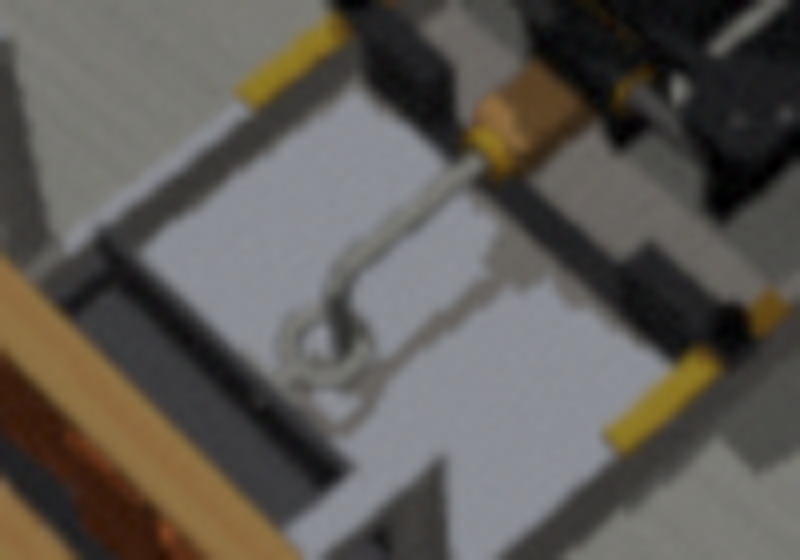

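```bash
python3 -m inch '[{"fingers":0.5,"delta_pos":[0.1,0,0],"spin":0},{"fingers":0.5,"delta_pos":[0.2,0,0],"spin":0},{"fingers":0.5,"delta_pos":[0.3,0,0],"spin":0},{"fingers":0.5,"delta_pos":[0.4,0,0],"spin":0},{"fingers":0.5,"delta_pos":[0.5,0,0],"spin":0},{"fingers":0.5,"delta_pos":[0.6,0,0],"spin":0},{"fingers":0.5,"delta_pos":[0.7,0,0],"spin":0},{"fingers":0.5,"delta_pos":[0.8,0,0],"spin":0},{"fingers":0.5,"delta_pos":[0.9,0,0],"spin":0},{"fingers":0.5,"delta_pos":[1.0,0,0],"spin":0}]'; python3 - <<'E'
from h import *
np.set_printoptions(precision=4,suppress=True)
for n in('scene',):
    snap(n,n+'9.png')
a=cv2.imread('pics/scene9.png')
cv2.imwrite('pics/g5.png',cv2.resize(a[240:310,240:340],None,fx=8,fy=8,interpolation=cv2.INTER_CUBIC))
for i in range(2):
  capture('scene'); s=sense();print(s['wrist_force'].round(2),s['moment'].round(3),s['tcp_pos'])
E
```

```text
time_s: 12.2
tcp_pos: [0.5445, 0.0624, 0.0566]
ee_rot: [[-0.997, 0.08, 0.0], [0.08, 0.997, 0.0], [-0.0, 0.0, -1.0]]
wrist_force: [2.5, 0.6, -2.3]
gripper_width: 0.249
[ 2.2  -0.36 -1.41] [-0.064 -0.627  0.014] [0.5444 0.0624 0.0566]
[ 1.53  0.17 -2.64] [-0.081 -0.638  0.028] [0.5444 0.0624 0.0566]
```

View pics/g5.png

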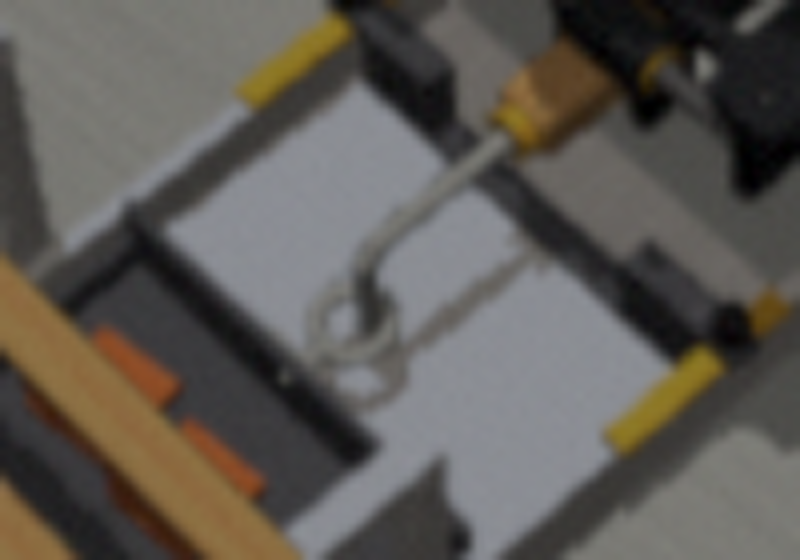

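The tray follows at about 2 N of pull and the tiles are standing. I'll go on slowly.

```bash
python3 -m inch '[{"fingers":0.5,"delta_pos":[0.1,0,0],"spin":0},{"fingers":0.5,"delta_pos":[0.25,0,0],"spin":0},{"fingers":0.5,"delta_pos":[0.45,0,0],"spin":0},{"fingers":0.5,"delta_pos":[0.7,0,0],"spin":0},{"fingers":0.5,"delta_pos":[1.0,0,0],"spin":0},{"fingers":0.5,"delta_pos":[1.3,0,0],"spin":0},{"fingers":0.5,"delta_pos":[1.6,0,0],"spin":0},{"fingers":0.5,"delta_pos":[1.9,0,0],"spin":0},{"fingers":0.5,"delta_pos":[2.2,0,0],"spin":0},{"fingers":0.5,"delta_pos":[2.5,0,0],"spin":0},{"fingers":0.5,"delta_pos":[2.8,0,0],"spin":0},{"fingers":0.5,"delta_pos":[3.1,0,0],"spin":0},{"fingers":0.5,"delta_pos":[3.4,0,0],"spin":0},{"fingers":0.5,"delta_pos":[3.7,0,0],"spin":0},{"fingers":0.5,"delta_pos":[4.0,0,0],"spin":0},{"fingers":0.5,"delta_pos":[4.3,0,0],"spin":0},{"fingers":0.5,"delta_pos":[4.6,0,0],"spin":0},{"fingers":0.5,"delta_pos":[4.8,0,0],"spin":0},{"fingers":0.5,"delta_pos":[4.95,0,0],"spin":0},{"fingers":0.5,"delta_pos":[5.0,0,0],"spin":0}]'; python3 - <<'E'
from h import *
np.set_printoptions(precision=4,suppress=True)
for n in('scene','top'):
    snap(n,n+'10.png')
a=cv2.imread('pics/scene10.png');b=cv2.imread('pics/top10.png')
cv2.imwrite('pics/g6.png',np.hstack([cv2.resize(a[230:320,240:340],None,fx=5,fy=5,interpolation=cv2.INTER_CUBIC),cv2.resize(b[70:175,260:360],None,fx=3,fy=3,interpolation=cv2.INTER_CUBIC)[:450] if 0 else cv2.resize(b[70:175,260:345],(364,450),interpolation=cv2.INTER_CUBIC)])[:, :800])
s=sense();print(s['wrist_force'].round(2),s['moment'].round(3),s['tcp_pos'])
E
```

```text
time_s: 14.35
tcp_pos: [0.4946, 0.0664, 0.0566]
ee_rot: [[-0.997, 0.08, -0.0], [0.08, 0.997, -0.0], [0.0, -0.0, -1.0]]
wrist_force: [2.7, -0.6, -2.3]
gripper_width: 0.248
[ 2.45 -0.49 -1.8 ] [-0.066 -0.619 -0.046] [0.4946 0.0664 0.0565]
```

View pics/g6.png

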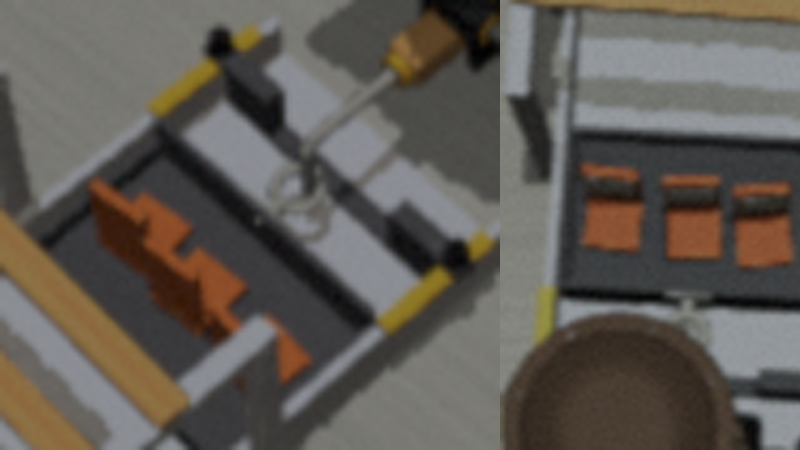

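```bash
python3 - <<'E'
from h import *
np.set_printoptions(precision=4,suppress=True)
f=lambda x,y:(240+x/5-.4,230+y/5-.4)
e=atz('scene',*f(300,201),.038);print('eye',e)
print('front top edge',atz('scene',*f(172,128),.045),atz('scene',*f(372,322),.045))
print('block far top corners',[atz('scene',*f(*p),.045) for p in [(228,67),(257,93),(388,216),(420,243)]])
E
```

```text
eye [0.6096 0.0602 0.038 ]
front top edge [ 0.6237 -0.0114  0.045 ] [0.6379 0.1317 0.045 ]
block far top corners [array([ 0.5799, -0.0154,  0.045 ]), array([0.5815, 0.0058, 0.045 ]), array([0.5909, 0.1001, 0.045 ]), array([0.5918, 0.1211, 0.045 ])]
```

```bash
python3 -m inch '[{"fingers":0.5,"delta_pos":[0.1,0,0],"spin":0},{"fingers":0.5,"delta_pos":[0.25,0,0],"spin":0},{"fingers":0.5,"delta_pos":[0.45,0,0],"spin":0},{"fingers":0.5,"delta_pos":[0.7,0,0],"spin":0},{"fingers":0.5,"delta_pos":[1.0,0,0],"spin":0},{"fingers":0.5,"delta_pos":[1.3,0,0],"spin":0},{"fingers":0.5,"delta_pos":[1.6,0,0],"spin":0},{"fingers":0.5,"delta_pos":[1.9,0,0],"spin":0},{"fingers":0.5,"delta_pos":[2.2,0,0],"spin":0},{"fingers":0.5,"delta_pos":[2.45,0,0],"spin":0},{"fingers":0.5,"delta_pos":[2.7,0,0],"spin":0},{"fingers":0.5,"delta_pos":[2.9,0,0],"spin":0},{"fingers":0.5,"delta_pos":[3.1,0,0],"spin":0},{"fingers":0.5,"delta_pos":[3.25,0,0],"spin":0},{"fingers":0.5,"delta_pos":[3.4,0,0],"spin":0},{"fingers":0.5,"delta_pos":[3.5,0,0],"spin":0},{"fingers":0.5,"delta_pos":[3.6,0,0],"spin":0},{"fingers":0.5,"delta_pos":[3.7,0,0],"spin":0}]'; python3 - <<'E'
from h import *
np.set_printoptions(precision=4,suppress=True)
for n in('scene',):
    snap(n,n+'11.png')
a=cv2.imread('pics/scene11.png')
cv2.imwrite('pics/g7.png',cv2.resize(a[220:300,250:350],None,fx=7,fy=7,interpolation=cv2.INTER_CUBIC))
s=sense();print(s['wrist_force'].round(2),s['moment'].round(3),s['tcp_pos'])
E
```

```text
time_s: 16.25
tcp_pos: [0.4579, 0.0694, 0.0566]
ee_rot: [[-0.997, 0.08, 0.0], [0.08, 0.997, 0.0], [-0.0, 0.0, -1.0]]
wrist_force: [2.5, -1.1, -2.1]
gripper_width: 0.249
[ 2.25  0.5  -1.89] [ 0.008 -0.725 -0.021] [0.4577 0.0693 0.0565]
```

View pics/g7.png

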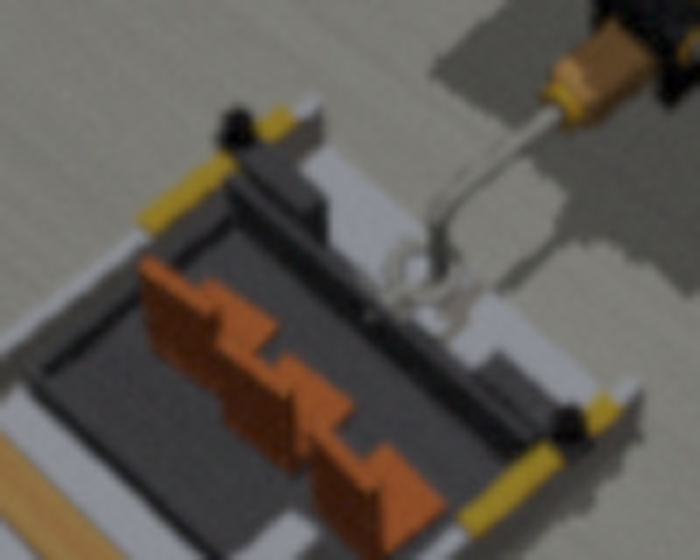

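```bash
cat > fs.py <<'E'
from h import *
np.set_printoptions(precision=4,suppress=True)
s=sense();print(s['wrist_force'].round(2),s['moment'].round(3),s['tcp_pos'])
E
python3 -m inch '[{"fingers":0.5,"delta_pos":[0.05,0,0],"spin":0},{"fingers":0.5,"delta_pos":[0.1,0,0],"spin":0},{"fingers":0.5,"delta_pos":[0.15,0,0],"spin":0},{"fingers":0.5,"delta_pos":[0.2,0,0],"spin":0},{"fingers":0.5,"delta_pos":[0.25,0,0],"spin":0}]' | grep -E 'tcp|force'; python3 fs.py
python3 -m inch '[{"fingers":0.5,"delta_pos":[0.05,0,0],"spin":0},{"fingers":0.5,"delta_pos":[0.1,0,0],"spin":0}]'| grep -E 'tcp|force'; python3 fs.py
```

```text
tcp_pos: [0.4555, 0.0696, 0.0566]
wrist_force: [2.7, 0.0, -2.5]
[ 2.65  0.01 -2.49] [-0.162 -1.013 -0.025] [0.4555 0.0696 0.0566]
tcp_pos: [0.4547, 0.0698, 0.0566]
wrist_force: [3.2, -0.2, -1.9]
[ 3.23 -0.21 -1.92] [ 0.035 -1.117 -0.019] [0.4547 0.0698 0.0566]
```

```bash
python3 - <<'E'
from h import *
np.set_printoptions(precision=4,suppress=True)
snap('scene','scene12.png')
a=cv2.imread('pics/scene12.png')
cv2.imwrite('pics/g8.png',cv2.resize(a[220:300,250:350],None,fx=7,fy=7,interpolation=cv2.INTER_CUBIC))
for i in range(6):
  capture('scene');s=sense();print(s['wrist_force'].round(2),s['moment'].round(3),s['tcp_pos'])
E
```

```text
[ 3.86 -0.22 -2.37] [-0.001 -1.04   0.083] [0.4546 0.0698 0.0566]
[ 3.36  0.2  -1.92] [ 0.094 -1.068  0.017] [0.4546 0.0698 0.0566]
[ 4.11  0.96 -1.7 ] [ 0.05  -1.007  0.081] [0.4547 0.0698 0.0566]
[ 4.1   0.53 -2.11] [ 0.087 -1.019  0.041] [0.4546 0.0698 0.0566]
[ 3.3   0.6  -2.39] [ 0.115 -1.064  0.033] [0.4546 0.0698 0.0566]
[ 4.65  0.04 -2.26] [ 0.102 -1.128  0.095] [0.4546 0.0698 0.0566]
```

View pics/g8.png

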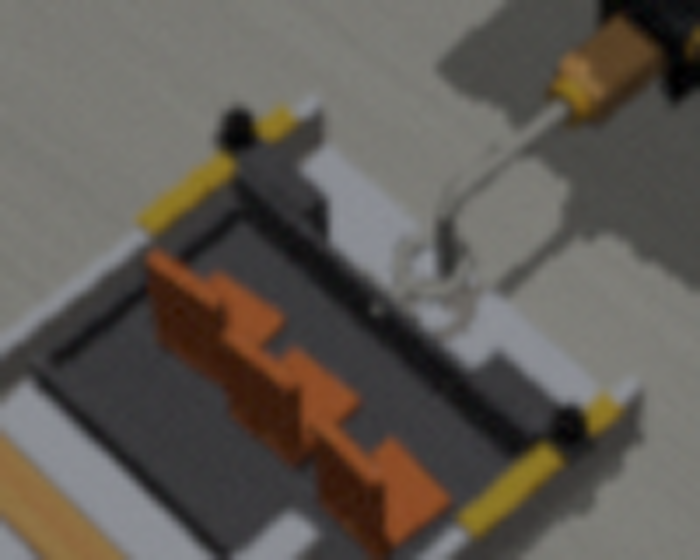

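```bash

python3 -m inch '[{"fingers":0.5,"delta_pos":[0.05,0,0],"spin":0},{"fingers":0.5,"delta_pos":[0.1,0,0],"spin":0}]'| grep -E 'tcp|force'; python3 fs.py
python3 -m inch '[{"fingers":0.5,"delta_pos":[0.05,0,0],"spin":0},{"fingers":0.5,"delta_pos":[0.1,0,0],"spin":0}]'| grep -E 'tcp|force'; python3 fs.py
```

```text
tcp_pos: [0.4536, 0.0697, 0.0567]
wrist_force: [5.7, -1.5, -2.2]
[ 5.72 -1.54 -2.23] [-0.461 -1.525 -0.154] [0.4536 0.0697 0.0567]
tcp_pos: [0.4535, 0.0699, 0.0569]
wrist_force: [8.1, -2.3, -3.7]
[ 8.13 -2.33 -3.71] [-0.841 -2.266 -0.182] [0.4535 0.0699 0.0569]
```

The stop is reached: the TCP stalls and the force climbs. I'll press slightly more and hold.

```bash

python3 -m inch '[{"fingers":0.5,"delta_pos":[0.05,0,0],"spin":0},{"fingers":0.5,"delta_pos":[0.05,0,0],"spin":0},{"fingers":0.5,"delta_pos":[0.05,0,0],"spin":0},{"fingers":0.5,"delta_pos":[0.05,0,0],"spin":0}]'| grep -E 'tcp|force'; python3 fs.py; python3 - <<'E'
from h import *
np.set_printoptions(precision=4,suppress=True)
snap('scene','scene13.png')
a=cv2.imread('pics/scene13.png')
cv2.imwrite('pics/g9.png',cv2.resize(a[220:300,250:350],None,fx=7,fy=7,interpolation=cv2.INTER_CUBIC))
for i in range(3):
  capture('scene');s=sense();print(s['wrist_force'].round(2),s['moment'].round(3),s['tcp_pos'])
E
```

```text
tcp_pos: [0.4536, 0.07, 0.0569]
wrist_force: [9.0, -2.7, -4.4]
[ 8.98 -2.73 -4.42] [-0.91  -2.381 -0.213] [0.4536 0.07   0.0569]
[ 8.32 -2.88 -4.74] [-0.857 -2.407 -0.218] [0.4536 0.07   0.0569]
[ 8.16 -3.51 -3.65] [-0.851 -2.355 -0.224] [0.4536 0.07   0.0569]
[ 8.25 -2.38 -4.81] [-0.839 -2.329 -0.185] [0.4535 0.07   0.0569]
```

View pics/g9.png

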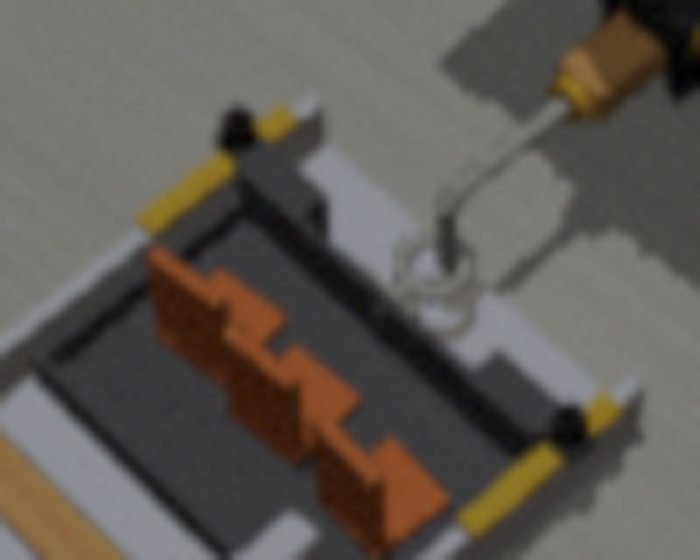

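```bash
python3 - <<'E'
from h import *
from scipy.optimize import least_squares
np.set_printoptions(precision=4,suppress=True)
f=lambda x,y:np.array([250+x/7-.43,220+y/7-.43])
F=f(572,92);B=f(447,193)
y=np.radians(-4.6);d=np.array([np.cos(y),np.sin(y),0]);l=np.array([-d[1],d[0],0]);z=np.array([0,0,1.])
g=np.array([.4535,.070,.0569+.019])
def pts(q):
    o,p=q[0],q[1]; a=np.cos(p)*d+np.sin(p)*z; c=-np.sin(p)*d+np.cos(p)*z
    w=lambda x,zz:g+l*q[2]+a*(x+o)+c*zz
    return w
def r(q):
    w=pts(q); return np.r_[proj('scene',w(.047,0))-F,proj('scene',w(.110,0))-B]
s=least_squares(r,[-.003,0,0]);print(s.x,s.fun,'pitch deg',np.degrees(s.x[1]))
print('tip',pts(s.x)(.105,-.052),'eye',atz('scene',*f(436,283),.038))
E
```

```text
[-0.0025  0.0463 -0.0012] [ 0.4017 -0.016  -0.3918  0.0042] pitch deg 2.6506603846144134
tip [0.5579 0.0604 0.0287] eye [0.5696 0.064  0.038 ]
```

The tray is on the stop at about 9 N. The hook has pitched about 2.7°, so the tip is only about 9 mm below the ring. For more margin I'll ease off, lower it 4 mm, and press again.

```bash

python3 -m inch '[{"fingers":0.5,"delta_pos":[-0.1,0,0],"spin":0},{"fingers":0.5,"delta_pos":[-0.2,0,0],"spin":0},{"fingers":0.5,"delta_pos":[-0.25,0,0.1],"spin":0},{"fingers":0.5,"delta_pos":[-0.25,0,0.3],"spin":0},{"fingers":0.5,"delta_pos":[-0.25,0,0.4],"spin":0},{"fingers":0.5,"delta_pos":[-0.25,0,0.4],"spin":0}]'| grep -E 'tcp|force'; python3 fs.py; python3 -m inch '[{"fingers":0.5,"delta_pos":[0.05,0,0],"spin":0},{"fingers":0.5,"delta_pos":[0.1,0,0],"spin":0},{"fingers":0.5,"delta_pos":[0.15,0,0],"spin":0},{"fingers":0.5,"delta_pos":[0.15,0,0],"spin":0}]'| grep -E 'tcp|force'; python3 fs.py
```

```text
tcp_pos: [0.4538, 0.0694, 0.0523]
wrist_force: [1.0, -0.6, 0.2]
[ 0.99 -0.64  0.22] [-0.319 -0.516 -0.037] [0.4538 0.0694 0.0523]
tcp_pos: [0.4537, 0.0699, 0.0527]
wrist_force: [5.4, -2.2, -3.9]
[ 5.35 -2.18 -3.94] [-0.834 -1.459 -0.207] [0.4537 0.0699 0.0527]
```

```bash

python3 -m inch '[{"fingers":0.5,"delta_pos":[0.05,0,0],"spin":0},{"fingers":0.5,"delta_pos":[0.1,0,0],"spin":0},{"fingers":0.5,"delta_pos":[0.1,0,0],"spin":0}]'| grep -E 'tcp|force'; python3 fs.py;python3 -m inch '[{"fingers":0.5,"delta_pos":[0.05,0,0],"spin":0},{"fingers":0.5,"delta_pos":[0.05,0,0],"spin":0},{"fingers":0.5,"delta_pos":[0.05,0,0],"spin":0},{"fingers":0.5,"delta_pos":[0.05,0,0],"spin":0}]'| grep -E 'tcp|force'; python3 fs.py;  python3 - <<'E'
from h import *
np.set_printoptions(precision=4,suppress=True)
snap('scene','scene14.png')
a=cv2.imread('pics/scene14.png')
cv2.imwrite('pics/g10.png',cv2.resize(a[220:300,250:350],None,fx=7,fy=7,interpolation=cv2.INTER_CUBIC))
for i in range(2):
  capture('scene');s=sense();print(s['wrist_force'].round(2),s['moment'].round(3),s['tcp_pos'])
E
```

```text
tcp_pos: [0.4536, 0.0701, 0.0528]
wrist_force: [7.5, -4.5, -4.0]
[ 7.52 -4.52 -3.96] [-1.18  -2.151 -0.312] [0.4536 0.0701 0.0528]
tcp_pos: [0.4536, 0.0703, 0.0529]
wrist_force: [9.0, -4.6, -4.8]
[ 8.98 -4.58 -4.76] [-1.242 -2.371 -0.294] [0.4536 0.0703 0.0529]
[ 8.62 -3.78 -4.32] [-1.289 -2.414 -0.358] [0.4536 0.0703 0.0529]
[ 8.17 -3.4  -5.23] [-1.285 -2.445 -0.369] [0.4536 0.0703 0.0529]
```

View pics/g10.png

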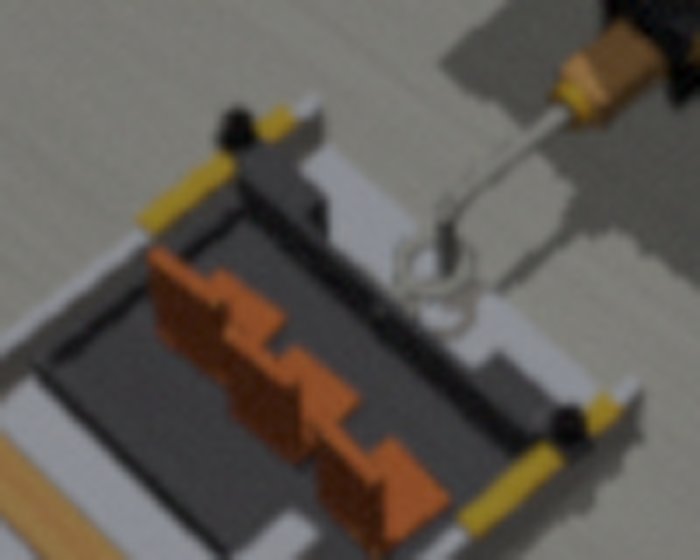

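```bash

python3 -m inch '[{"fingers":0.5,"delta_pos":[0.03,0,0],"spin":0},{"fingers":0.5,"delta_pos":[0.06,0,0],"spin":0},{"fingers":0.5,"delta_pos":[0.06,0,0],"spin":0},{"fingers":0.5,"delta_pos":[0.06,0,0],"spin":0},{"fingers":0.5,"delta_pos":[0.06,0,0],"spin":0}]'| grep -E 'tcp|force'; python3 fs.py
```

```text
tcp_pos: [0.4536, 0.0705, 0.053]
wrist_force: [9.5, -4.9, -6.0]
[ 9.52 -4.86 -6.04] [-1.431 -2.75  -0.435] [0.4536 0.0705 0.053 ]
```

Pressed with about 12 N in total and held. Now I'll unload to bring the rod back near the middle of the ring.

```bash

python3 -m inch '[{"fingers":0.5,"delta_pos":[-0.1,0,0],"spin":0},{"fingers":0.5,"delta_pos":[-0.2,0,0],"spin":0},{"fingers":0.5,"delta_pos":[-0.3,0,0],"spin":0},{"fingers":0.5,"delta_pos":[-0.4,0,0],"spin":0},{"fingers":0.5,"delta_pos":[-0.5,0,0],"spin":0},{"fingers":0.5,"delta_pos":[-0.6,0,0],"spin":0},{"fingers":0.5,"delta_pos":[-0.7,0,0],"spin":0},{"fingers":0.5,"delta_pos":[-0.8,0,0],"spin":0},{"fingers":0.5,"delta_pos":[-0.8,0,0],"spin":0}]'| grep -E 'tcp|force'; python3 fs.py;  python3 - <<'E'
from h import *
np.set_printoptions(precision=4,suppress=True)
snap('scene','scene15.png')
a=cv2.imread('pics/scene15.png')
cv2.imwrite('pics/g11.png',cv2.resize(a[225:285,275:350],None,fx=10,fy=10,interpolation=cv2.INTER_CUBIC))
for i in range(2):
  capture('scene');s=sense();print(s['wrist_force'].round(2),s['moment'].round(3),s['tcp_pos'])
E
```

```text
tcp_pos: [0.4588, 0.0693, 0.0525]
wrist_force: [0.3, -0.0, -1.1]
[ 0.26 -0.03 -1.15] [-0.005 -0.001 -0.044] [0.4588 0.0693 0.0525]
[-0.99 -0.28 -1.74] [-0.014 -0.026  0.021] [0.4587 0.0693 0.0525]
[-0.06 -0.56  0.08] [-0.013 -0.02  -0.02 ] [0.4587 0.0693 0.0525]
```

View pics/g11.png

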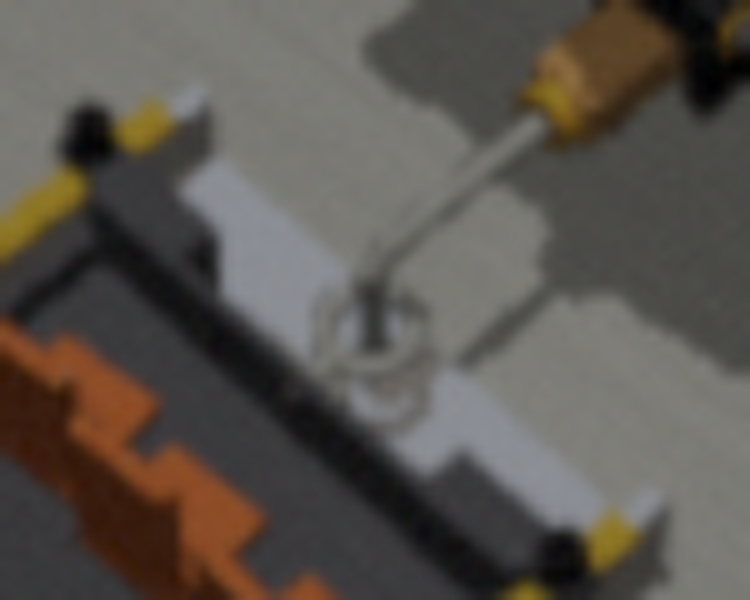

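The force is back to zero and the rod sits near the ring's centre, at about (372,320). I'll go 2 mm further forward and lift slowly.

```bash

python3 -m inch '[{"fingers":0.5,"delta_pos":[-0.1,0,0],"spin":0},{"fingers":0.5,"delta_pos":[-0.2,0,0],"spin":0},{"fingers":0.5,"delta_pos":[-0.2,0,-0.2],"spin":0},{"fingers":0.5,"delta_pos":[-0.2,0,-0.5],"spin":0},{"fingers":0.5,"delta_pos":[-0.2,0,-0.8],"spin":0},{"fingers":0.5,"delta_pos":[-0.2,0,-1],"spin":0}]'| grep -E 'tcp|force'; python3 fs.py;  python3 - <<'E'
from h import *
np.set_printoptions(precision=4,suppress=True)
snap('scene','scene16.png')
a=cv2.imread('pics/scene16.png')
cv2.imwrite('pics/g12.png',cv2.resize(a[225:285,275:350],None,fx=10,fy=10,interpolation=cv2.INTER_CUBIC))
for i in range(2):
  capture('scene');s=sense();print(s['wrist_force'].round(2),s['moment'].round(3),s['tcp_pos'])
E
```

```text
tcp_pos: [0.4609, 0.0692, 0.063]
wrist_force: [0.1, 0.3, -1.3]
[ 0.07  0.31 -1.29] [-0.022  0.032 -0.002] [0.4609 0.0692 0.063 ]
[-0.12 -0.49 -1.12] [-0.035 -0.005  0.01 ] [0.461  0.0693 0.063 ]
[-0.14  0.56 -1.07] [-0.     0.026  0.027] [0.4608 0.0692 0.0628]
```

View pics/g12.png

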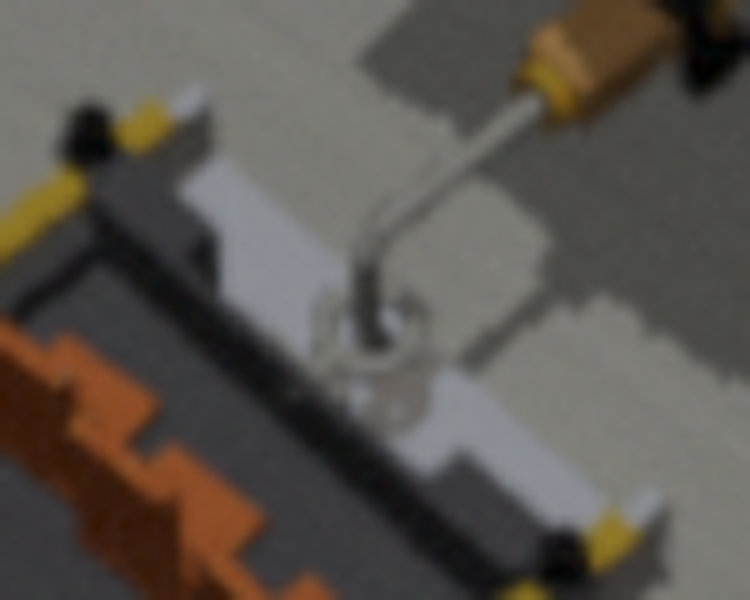

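No force on the lift, and the tray hasn't moved. I'll carry on up.

```bash

python3 -m inch '[{"fingers":0.5,"delta_pos":[0,0,-0.3],"spin":0},{"fingers":0.5,"delta_pos":[0,0,-0.7],"spin":0},{"fingers":0.5,"delta_pos":[0,0,-1.1],"spin":0},{"fingers":0.5,"delta_pos":[0,0,-1.5],"spin":0},{"fingers":0.5,"delta_pos":[0,0,-2],"spin":0}]'| grep -E 'tcp|force'; python3 fs.py; python3 -m inch '[{"fingers":0.5,"delta_pos":[0,0,-1],"spin":0},{"fingers":0.5,"delta_pos":[0,0,-3],"spin":0},{"fingers":0.5,"delta_pos":[0,0,-5],"spin":0},{"fingers":0.5,"delta_pos":[0,0,-6],"spin":0},{"fingers":0.5,"delta_pos":[0,0,-6],"spin":0}]'| grep -E 'tcp|force'; python3 - <<'E'
from h import *
np.set_printoptions(precision=4,suppress=True)
snap('scene','scene17.png')
a=cv2.imread('pics/scene17.png')
cv2.imwrite('pics/g13.png',cv2.resize(a[180:300,240:370],None,fx=6,fy=5,interpolation=cv2.INTER_CUBIC))
E
python3 mv.py .467 -.290 .1412 -2.5
```

```text
tcp_pos: [0.4607, 0.0691, 0.0829]
wrist_force: [-0.5, -1.3, -1.6]
[-0.53 -1.27 -1.59] [-0.008 -0.01  -0.028] [0.4607 0.0691 0.0829]
tcp_pos: [0.4617, 0.0696, 0.1443]
wrist_force: [0.8, -1.2, -2.4]
tcp [0.4608 0.0693 0.143 ] yaw -4.61 F [ 0.51  0.27 -1.23] M [-0.003  0.013 -0.015] t 23.55 g 2.18
delta cm [ -3.51 -35.76   0.15] spin -2.11
```

View pics/g13.png

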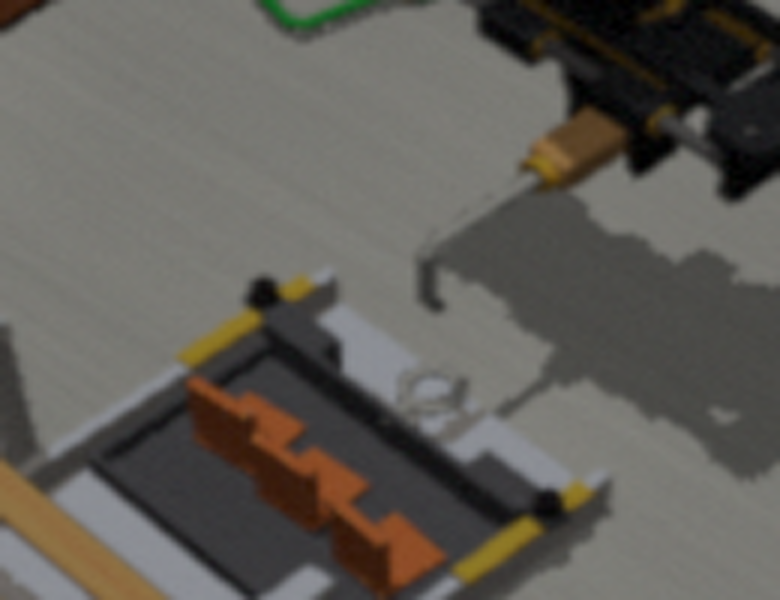

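The hook is clear, the tray is at the blocks and the tiles are standing. Back to the rest.

```bash
python3 -m inch '[{"fingers":0.5,"delta_pos":[-0.1,-1,0],"spin":-0.2},{"fingers":0.5,"delta_pos":[-0.3,-3,0],"spin":-0.4},{"fingers":0.5,"delta_pos":[-0.6,-6,0],"spin":-0.6},{"fingers":0.5,"delta_pos":[-0.9,-9,0],"spin":-0.8},{"fingers":0.5,"delta_pos":[-1.2,-12,0],"spin":-1},{"fingers":0.5,"delta_pos":[-1.5,-15,0],"spin":-1.2},{"fingers":0.5,"delta_pos":[-1.8,-18,0],"spin":-1.4},{"fingers":0.5,"delta_pos":[-2.1,-21,0],"spin":-1.6},{"fingers":0.5,"delta_pos":[-2.4,-24,0],"spin":-1.8},{"fingers":0.5,"delta_pos":[-2.7,-27,0],"spin":-2},{"fingers":0.5,"delta_pos":[-3,-30,0],"spin":-2.1},{"fingers":0.5,"delta_pos":[-3.2,-32.5,0],"spin":-2.1},{"fingers":0.5,"delta_pos":[-3.4,-34.5,0],"spin":-2.1},{"fingers":0.5,"delta_pos":[-3.5,-35.7,0.1],"spin":-2.1},{"fingers":0.5,"delta_pos":[-3.5,-35.75,0.1],"spin":-2.1},{"fingers":0.5,"delta_pos":[-3.5,-35.75,0.1],"spin":-2.1}]' | grep -E 'tcp|force'; python3 mv.py .467 -.290 .060 -2.5; python3 - <<'E'
from h import *
a=snap('scene','scene18.png')[:,:,::-1]; b=snap('top','top18.png')[:,:,::-1]
cv2.imwrite('pics/g14.png',cv2.resize(a[110:210,180:310],None,fx=6,fy=6,interpolation=cv2.INTER_CUBIC))
E
```

```text
tcp_pos: [0.4663, -0.2898, 0.1408]
wrist_force: [0.1, 0.3, -1.2]
tcp [ 0.4663 -0.2898  0.1408] yaw -2.53 F [ 0.06  0.29 -1.17] M [-0.005  0.02   0.002] t 25.15 g 2.14
delta cm [-0.08 -0.02  8.08] spin -0.03
```

View pics/g14.png

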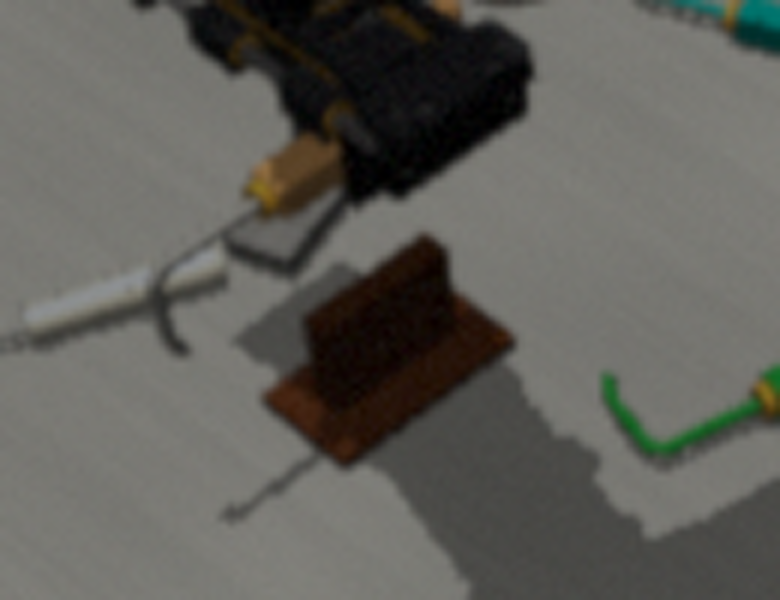

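```bash
python3 - <<'E'
from h import *
np.set_printoptions(precision=4,suppress=True)
f=lambda x,y:(180+x/6-.42,110+y/6-.42)
for p in[(307,322),(425,236),(447,255),(325,342)]:print(atz('scene',*f(*p),.066))
E
python3 -m inch '[{"fingers":0.5,"delta_pos":[0,0,1],"spin":0},{"fingers":0.5,"delta_pos":[0,0,3],"spin":0},{"fingers":0.5,"delta_pos":[0,0,5],"spin":0},{"fingers":0.5,"delta_pos":[0,0,6.5],"spin":0},{"fingers":0.5,"delta_pos":[0,0,7.2],"spin":0},{"fingers":0.5,"delta_pos":[0,0,7.6],"spin":0},{"fingers":0.5,"delta_pos":[0,0,7.6],"spin":0}]' | grep -E 'tcp|force'; python3 fs.py
```

```text
[ 0.4984 -0.2981  0.066 ]
[ 0.4248 -0.2967  0.066 ]
[ 0.4265 -0.2802  0.066 ]
[ 0.5014 -0.2829  0.066 ]
tcp_pos: [0.467, -0.2898, 0.0653]
wrist_force: [0.4, -0.4, -1.3]
[ 0.44 -0.35 -1.3 ] [-0.054 -0.013  0.015] [ 0.467  -0.2898  0.0653]
```

```bash
for i in 1; do python3 -m inch '[{"fingers":0.5,"delta_pos":[0,0,0.15],"spin":0},{"fingers":0.5,"delta_pos":[0,0,0.3],"spin":0},{"fingers":0.5,"delta_pos":[0,0,0.4],"spin":0},{"fingers":0.5,"delta_pos":[0,0,0.4],"spin":0}]' | grep -E 'tcp|force'; python3 fs.py; done
python3 -m inch '[{"fingers":0.5,"delta_pos":[0,0,0.1],"spin":0},{"fingers":0.5,"delta_pos":[0,0,0.1],"spin":0}]' | grep -E 'tcp|force'; python3 fs.py
python3 -m inch '[{"fingers":0.5,"delta_pos":[0,0,0.1],"spin":0},{"fingers":0.5,"delta_pos":[0,0,0.1],"spin":0}]' | grep -E 'tcp|force'; python3 fs.py
```

```text
tcp_pos: [0.467, -0.2901, 0.0617]
wrist_force: [-0.0, -0.5, -0.7]
[-0.02 -0.51 -0.71] [-0.055  0.066 -0.065] [ 0.467  -0.2901  0.0617]
tcp_pos: [0.4669, -0.29, 0.0605]
wrist_force: [0.4, -0.3, -1.0]
[ 0.4  -0.33 -0.98] [-0.007  0.023  0.05 ] [ 0.4669 -0.29    0.0605]
tcp_pos: [0.4669, -0.29, 0.0594]
wrist_force: [0.2, 0.2, -1.6]
[ 0.18  0.23 -1.65] [-0.013 -0.008  0.015] [ 0.4669 -0.29    0.0594]
```

```bash

python3 -m inch '[{"fingers":0.5,"delta_pos":[0,0,0.1],"spin":0},{"fingers":0.5,"delta_pos":[0,0,0.1],"spin":0}]' | grep -E 'tcp|force'; python3 fs.py
python3 -m inch '[{"fingers":0.5,"delta_pos":[0,0,0.1],"spin":0},{"fingers":0.5,"delta_pos":[0,0,0.1],"spin":0}]' | grep -E 'tcp|force'; python3 fs.py
python3 - <<'E'
from h import *
a=snap('scene','scene19.png')[:,:,::-1]
cv2.imwrite('pics/g15.png',cv2.resize(a[130:200,190:280],None,fx=8,fy=8,interpolation=cv2.INTER_CUBIC))
E
```

```text
tcp_pos: [0.4669, -0.29, 0.0584]
wrist_force: [-0.3, -1.0, -1.2]
[-0.34 -0.97 -1.17] [-0.031  0.012  0.05 ] [ 0.4669 -0.29    0.0584]
tcp_pos: [0.4671, -0.2901, 0.0577]
wrist_force: [-1.2, -0.6, 0.6]
[-1.21 -0.55  0.6 ] [0.041 0.014 0.029] [ 0.4671 -0.2901  0.0577]
```

View pics/g15.png

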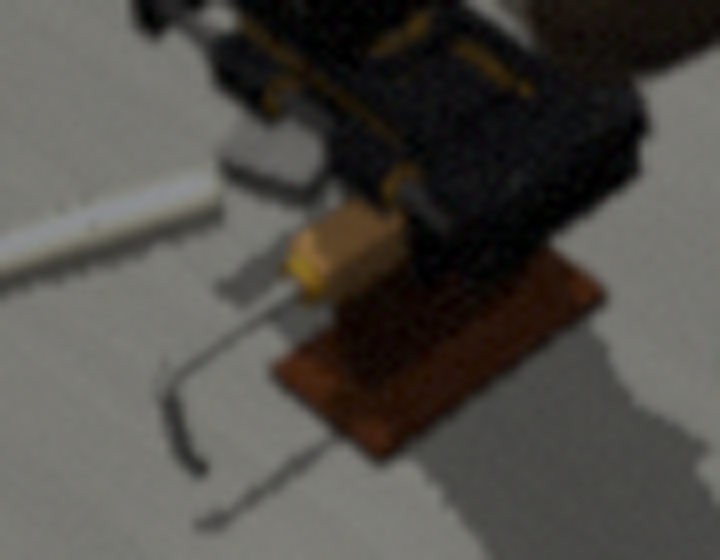

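The handle touches the rib at the same height as at the grasp. I'll open slowly.

```bash

python3 -m inch '[{"fingers":2.2,"delta_pos":[0,0,0],"spin":0},{"fingers":2.3,"delta_pos":[0,0,0],"spin":0},{"fingers":2.4,"delta_pos":[0,0,0],"spin":0},{"fingers":2.6,"delta_pos":[0,0,0],"spin":0},{"fingers":3,"delta_pos":[0,0,0],"spin":0},{"fingers":4,"delta_pos":[0,0,0],"spin":0},{"fingers":5,"delta_pos":[0,0,0],"spin":0},{"fingers":6,"delta_pos":[0,0,0],"spin":0},{"fingers":6,"delta_pos":[0,0,0],"spin":0},{"fingers":6,"delta_pos":[0,0,0],"spin":0}]'; python3 fs.py
python3 - <<'E'
from h import *
a=snap('scene','scene20.png')[:,:,::-1]
cv2.imwrite('pics/g16.png',cv2.resize(a[130:200,190:280],None,fx=8,fy=8,interpolation=cv2.INTER_CUBIC))
E
```

```text
time_s: 28.2
tcp_pos: [0.467, -0.29, 0.0575]
ee_rot: [[-0.999, 0.044, -0.0], [0.044, 0.999, -0.0], [0.0, -0.0, -1.0]]
wrist_force: [-0.5, -0.9, 0.3]
gripper_width: 0.663
[-0.48 -0.93  0.3 ] [-0.044 -0.039 -0.014] [ 0.467  -0.29    0.0575]
```

View pics/g16.png

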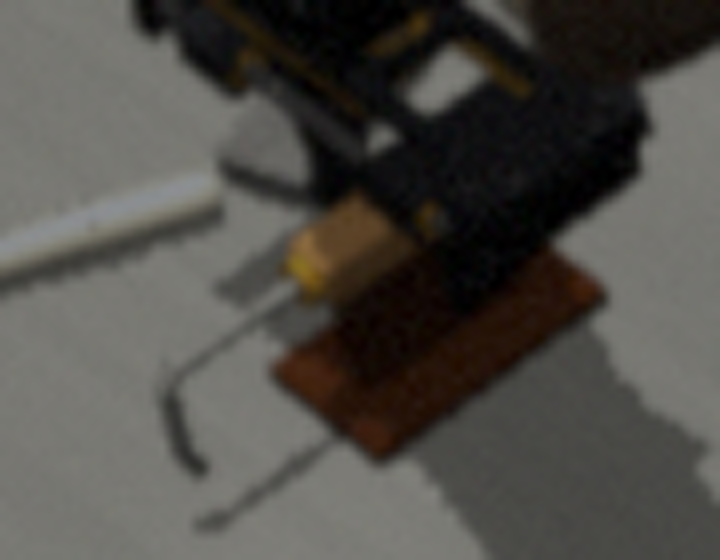

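Released, and the hook hasn't moved. I'll rise straight up and then back off toward the robot to clear the cameras.

```bash

python3 -m inch '[{"fingers":6,"delta_pos":[0,0,-0.5],"spin":0},{"fingers":6,"delta_pos":[0,0,-2],"spin":0},{"fingers":6,"delta_pos":[0,0,-4],"spin":0},{"fingers":6,"delta_pos":[0,0,-7],"spin":0},{"fingers":6,"delta_pos":[0,0,-10],"spin":0},{"fingers":6,"delta_pos":[0,0,-13],"spin":0},{"fingers":6,"delta_pos":[1,-3,-14],"spin":0},{"fingers":6,"delta_pos":[2,-6,-14],"spin":0},{"fingers":6,"delta_pos":[3,-10,-14],"spin":0},{"fingers":6,"delta_pos":[4,-14,-14],"spin":0},{"fingers":6,"delta_pos":[5,-18,-14],"spin":0},{"fingers":6,"delta_pos":[6,-20,-14],"spin":0},{"fingers":6,"delta_pos":[6,-20,-14],"spin":0}]' | grep -E 'time|tcp|force'
python3 - <<'E'
from h import *
np.set_printoptions(precision=4,suppress=True)
a=snap('scene','scene21.png')[:,:,::-1]; b=snap('top','top21.png')[:,:,::-1]
for t in('jar','cup'):print(t,[(round(r['conf'],2),np.array(r['location'])*[640,400]) for r in spot_point('top',t)[:2]])
A=cv2.resize(a[130:200,190:280],(450,350),interpolation=cv2.INTER_CUBIC)
B=cv2.resize(b[145:235,410:480],(272,350),interpolation=cv2.INTER_CUBIC)
cv2.imwrite('pics/g17.png',np.hstack([A,B]))
A=cv2.resize(a[220:310,230:350],(460,345),interpolation=cv2.INTER_CUBIC)
B=cv2.resize(b[80:180,255:355],(340,345),interpolation=cv2.INTER_CUBIC)
cv2.imwrite('pics/g18.png',np.hstack([A,B]))
E
```

```text
time_s: 29.55
tcp_pos: [0.3967, -0.4895, 0.1973]
wrist_force: [0.2, 0.2, -0.6]
jar [(0.76, array([207.68, 200.8 ]))]
cup [(0.73, array([216.512, 116.2  ]))]
```

View pics/g17.png

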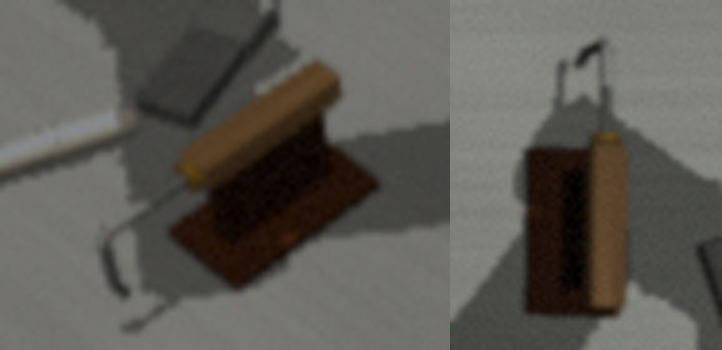

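View pics/g18.png

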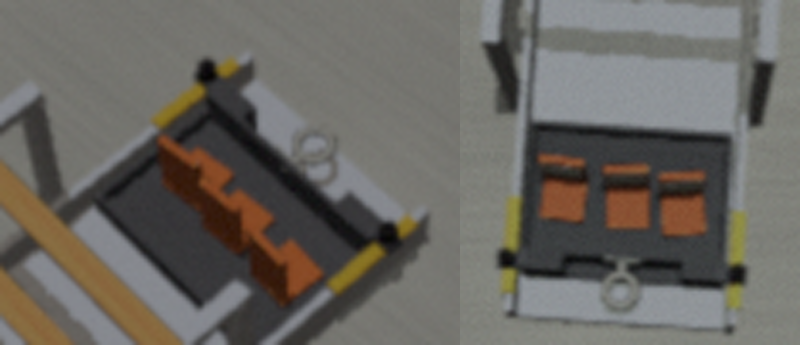

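```bash
python3 -c "
from station import *
print(finish_job())"
```

```text
the job is handed in; nothing more can be done
None
```

I took the hook off its rest, hooked the eye and drew the tray slowly to the stop. I pressed it against the stop, unhooked, laid the hook back on its rest, let go and handed in at about 30 s.

**Pull and press:** The tray slid at about 2–4 N. At the stop the TCP stalled and I held about 9.5 N along the pull, roughly 12 N in total against the eye's 20 N limit. Allowing for sliding friction, that leaves about 5 N on the stop. I worked that out from the wrist force; it was not measured directly.

**Last checks:**
- **Tray:** it sits against both stop blocks in the top and scene pictures, with all three tiles standing.
- **Hook:** it lies level along the rib, pointing as before, and the gripper is clear of everything.
- **Jar and cup:** the detector places them within about 10 px of where they were in the first picture, and the arm never came near them.

**Checks that disagreed:**
- **First press:** the hook had tilted about 2.7° in the grip. My image estimate then put its tip about 12 mm from the eye's centre, right at the limit, though the ring and rod geometry gives under 10 mm. I eased off, lowered the hook 4 mm and pressed again to gain depth. I did not re-measure the tip distance after that.
- **Sideways force:** there were 3–5 N of it during the press that I did not explain.
- **Dark box at the start pose:** the gripper's start position lay inside it in the pictures. I felt no contact and treated it as scenery.

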